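Dry the stained slides: rack onto drip tray, handle down, slide under the hood

ROBOT

A 7-joint arm with a two-finger parallel gripper is mounted at the origin on a cart in front of the work surface, level with it; the furniture and walls round the work are solid. World frame = base frame: x ahead of the robot, y to its left, z up, the work surface at z = 0. Lengths are in m, angles in rad, forces in N, time in s.
With the tool pointing down it reaches from about 0.4 to 0.85 m from the base axis. Payload 4.5 kg.
Tool frame: the origin (TCP) lies at the very end of the fingers, on their centre line; the grasp point (between the pads) lies 19 mm behind it (tcp_to_grasp is the z of the grasp point in the tool frame, in m); z points along the fingers, y is the line along which they close (so a half turn about z gives the same grasp; the last joint's range is limited). The gripper opens to 88 mm and grips with 3 to 60 N. Pads are 18 mm wide; open, the fingers measure 123 mm over their backs; the gripper's body (75 mm by 187 mm) begins 45 mm behind the grasp point.
Start: joints at [1.369, 0.689, -0.195, 1.565, 0.157, 0.902, -0.215], TCP at [0.146, -0.608, 0.239] pointing down, gripper open.
Joint ranges: [-3.01, 3.01], [-0.46, 2.08], [-1.47, 1.51], [0.13, 2.56], [-1, 4.14], [0.04, 2.09], [-2.66, 2.66]. Speed limits (rad/s): [2.57, 2.57, 3.14, 3.14, 3.14, 3.14, 3.14].

INTERFACE

Orientations are given as a unit quaternion [x, y, z, w].
In Python, from plant import * gives the robot as it stands. The module is installed in compiled form; this text tells all that it offers.
- The arm moves only by the shell command python3 -m jog 'ROWS' [OPENING] [FORCE]. ROWS is JSON, a list that holds one entry, the list of rows, each a list of 6 numbers: the shift along the tool's x, y, z in m, then the turn, a rotation vector about the tool's x, y, z in rad. In form: [[[dx, dy, dz, ax, ay, az], ...]]. A call has 1 to 12 rows; each row shifts and turns the commanded pose from where the row before left it, along the tool's axes as they then stand; what a row does not reach is not made up. A row lasts 1/8 s, in which the tool goes at most 62.5 mm and 10.7 degrees, less where a joint would pass 70% of its speed; a pose out of reach is approached as far as the arm can. A call with a gripper value outside its range is refused whole. OPENING is the finger opening in m, from 0 to 0.0881, set as the call begins (- or left out, the last holds). The fingers move at their own pace and stop on an object; FORCE is the grip in N (left out, the last holds). Time passes only in rows, so rows that do not move let the fingers close. It gives the time, the measured TCP pose, the force, the opening and the grip force at its end, in the units of the state.
- get_state(): the state, without advancing time (a new reading comes with each control period).
- snapshot(name): name is "scene" or "top" or "wrist"; returns a dict with "frame" (384x512x3 uint8, red, green, blue), "mtx" (3x3 intrinsics, pixels), "D" ([k1, k2, p1, p2, k3] as OpenCV has them; the pictures are not rectified), "xyz" and "orientation" of the camera in the world; the wrist camera has in their place "mount" (4x4, takes a point from camera to tool coordinates, whose origin is the TCP and whose axes are the flange's). Camera axes: x right, y down, z forward; pixel columns grow to the right and rows downward; lengths in m; the calibration is good to about 2 mm. A picture is of the moment at which its call begins: read the wrist's pose just before it. There is no depth.
- finish_job(): hands the job in; it is judged then, once.
The state is a dict: "clock": time; "q": joint angles; "qd": joint speeds; "joint_torque": joint torques, N m; "tool_pos": TCP position; "eef_rot": TCP orientation; "contact_force": force on the tool from outside, world axes, zero at the start; "moment": the same for the moment, N m; "opening": opening from 0.0 (shut) to 1.0 (fully open); "finger_force": force on a finger pad.
Only numpy, scipy, OpenCV 4.12 (cv2) and the standard library are available. Lean on these libraries where they do the work, as an engineer would, in place of code of your own. Each camera call takes 0.05 s, during which the arm holds its last target. There are 200 camera calls.

TASK

Lift the full slide rack out of the staining dish by its upright handle, stand it in the seat of the drip tray, and swing its handle down flat on the side away from the drying hood, because upright it is too tall to go under. Then take the lowered handle and slide tray and rack together along the bench, between the guide rails and under the hood, until the tray is fully home against the back, and let go. Keep the rack upright and leave the glassware around it standing where it is.

Things in the scene. Friction and masses are not known exactly. Their poses are not given: they have to be found in the camera images.
- rack_center (a point): Centre of the steel slide rack: 100 (its x) x 84 (y) x 40 mm high, 0.28 kg, full of glass slides; this point is 20 mm above its underside. It starts in the dish. x is the length of the rack; its hinge axis runs along y through a point 14 mm above this one, midway along. Either end may go first.
- handle_bar (a point): Middle of the handle's round black cross bar (12 mm thick, 97 mm long along rack y, grasped across rack x). Two flat arms at y = +-47 mm join it to the rack; the bar moves on a circle of 145 mm radius round the hinge axis: 179 mm above the rack's underside when upright, 34 mm when flat. Push or pull the flat handle at or just above its rest height: forced lower, it levers the rack up.
- rack_handle (a joint): Angle of the rack's swinging handle in rad: 0 upright, +1.57 flat towards the rack's own +x, -1.57 flat towards -x (stops). Light friction holds it near upright; beyond about 0.5 it drops flat by itself. Starts near upright.
- tray_seat (a point): Centre of the seat floor of the loose aluminium drip tray, 3 mm above its underside. Tray: 130 (x) x 120 (y) mm, rim 10 mm high, 0.26 kg, lies on the bench. A raised rectangle of ribs (12 mm above the floor, clear inside 105 x 89 mm) holds the rack, rack x along tray x, either way round.
- hood: Fixed white drying hood, 170 mm wide, 120 mm high. Origin on the bench below the middle of the tray's home place; x points into the hood, its open mouth faces -x. Front face 72 mm before the origin (knob to 86), underside 58 mm above the bench, back wall inside 66 mm behind the origin. Guide rails on the bench: 125 mm clear, 14 mm high, flared to 150 mm at 97 mm before the origin. No floor.
- dish: Fixed white square staining dish, 122 x 122 x 48 mm, walls and floor 5 mm; it stands on a grey spill tray 18 mm high (13 inside its rim); origin at the centre of its underside, sides along its x and y. The rack stands inside it on the floor, with 6 mm to spare at its ends.
- beaker: Bystander: glass beaker 66 mm wide, 72 mm tall, standing loose near one side of the hood's mouth; origin at the centre of its underside.
- dropper_bottle: Bystander: dark brown dropper bottle with a red teat, 49 mm wide, 139 mm tall, standing loose near the other side of the hood's mouth; origin at the centre of its underside.
- cylinder: Bystander: tall empty glass measuring cylinder, foot 76 mm wide, 198 mm tall, standing loose behind the dish; origin at the centre of its underside.

How it is judged:
By the outcome, as a careful person would: the job done as asked, in the order asked, and still so for the second after the job is handed in, with the robot touching nothing.
It also fails if it takes over 64 s, if anything falls off the work surface, if the arm or the gripper's body presses on something with over 40 N, if the wrist force passes 120 N, or if a joint passes its speed limit or range.

## Working session

There is one attempt and no reset: what is moved stays moved. The work goes in short steps, Python scripts to look and compute and a shell command to move; the robot and the scene stay as the last step left them, time stands still between calls to the robot, and variables do not carry over. Pictures are saved under pics/ and viewed, at most 10 in all, crops included, and the job is handed in when it is done.

```bash
mkdir -p pics
cat > h.py <<'E'
from plant import *
import numpy as np, cv2, pickle
from scipy.spatial.transform import Rotation as R
def snap(name,fn):
    s=get_state(); d=snapshot(name)
    if name=="wrist":
        T=np.eye(4);T[:3,:3]=R.from_quat(s["eef_rot"]).as_matrix();T[:3,3]=s["tool_pos"]
        C=T@np.array(d["mount"])
    else:
        C=np.eye(4);C[:3,:3]=R.from_quat(d["orientation"]).as_matrix();C[:3,3]=d["xyz"]
    d["C"]=C; pickle.dump(d,open(f"pics/{fn}.pkl","wb"))
    cv2.imwrite(f"pics/{fn}.png",d["frame"][:,:,::-1]); return d
def ld(fn): return pickle.load(open(f"pics/{fn}.pkl","rb"))
def ray(d,px):
    u=cv2.undistortPoints(np.array([[px]],float),np.array(d["mtx"]),np.array(d["D"])).ravel()
    return d["C"][:3,3],d["C"][:3,:3]@np.array([u[0],u[1],1])
def onz(d,px,z):
    o,v=ray(d,px); return o+v*(z-o[2])/v[2]
def tri(*dp):
    A=0;b=0
    for d,p in dp:
        o,v=ray(d,p);v=v/np.linalg.norm(v);P=np.eye(3)-np.outer(v,v);A=A+P;b=b+P@o
    X=np.linalg.solve(A,b)
    return X
def proj(d,X):
    Ci=np.linalg.inv(d["C"])
    return cv2.projectPoints(np.atleast_2d(np.array(X,float)),cv2.Rodrigues(Ci[:3,:3])[0],Ci[:3,3],np.array(d["mtx"]),np.array(d["D"]))[0].reshape(-1,2)
E
python3 - <<'E'
from h import *
s=get_state();print({k:np.round(v,3) for k,v in s.items()})
for n in("scene","top"):
    d=snap(n,n+"0");print(n,np.round(d["C"],2).tolist(),np.round(d["mtx"],0).tolist())
a=[cv2.resize(cv2.imread(f"pics/{n}0.png"),(800,600),interpolation=cv2.INTER_CUBIC) for n in("scene","top")]
cv2.imwrite("pics/s0b.png",a[0]);cv2.imwrite("pics/t0b.png",a[1])
E
```

```text
{'clock': np.float64(0.0), 'q': array([ 1.369,  0.69 , -0.195,  1.566,  0.157,  0.903, -0.215]), 'qd': array([ 0.   ,  0.001,  0.   ,  0.   , -0.001,  0.001, -0.001]), 'joint_torque': array([-0.0000e+00, -5.2756e+01, -1.2660e+00, -1.5343e+01, -5.3000e-02,
        7.0000e-03,  0.0000e+00]), 'tool_pos': array([ 0.146, -0.607,  0.238]), 'eef_rot': array([ 0.993,  0.118, -0.   , -0.001]), 'contact_force': array([0.638, 0.617, 0.972]), 'moment': array([ 0.043, -0.082, -0.022]), 'finger_force': np.float64(0.0), 'opening': np.float64(1.002)}
scene [[-0.89, -0.32, 0.32, 0.08], [-0.45, 0.62, -0.64, 0.93], [0.01, -0.71, -0.7, 1.18], [0.0, 0.0, 0.0, 1.0]] [[411.0, 0.0, 253.0], [0.0, 411.0, 192.0], [0.0, 0.0, 1.0]]
top [[-0.02, -1.0, 0.05, 0.51], [-1.0, 0.02, -0.01, -0.02], [0.01, -0.05, -1.0, 1.22], [0.0, 0.0, 0.0, 1.0]] [[347.0, 0.0, 260.0], [0.0, 347.0, 186.0], [0.0, 0.0, 1.0]]
```

View pics/s0b.png

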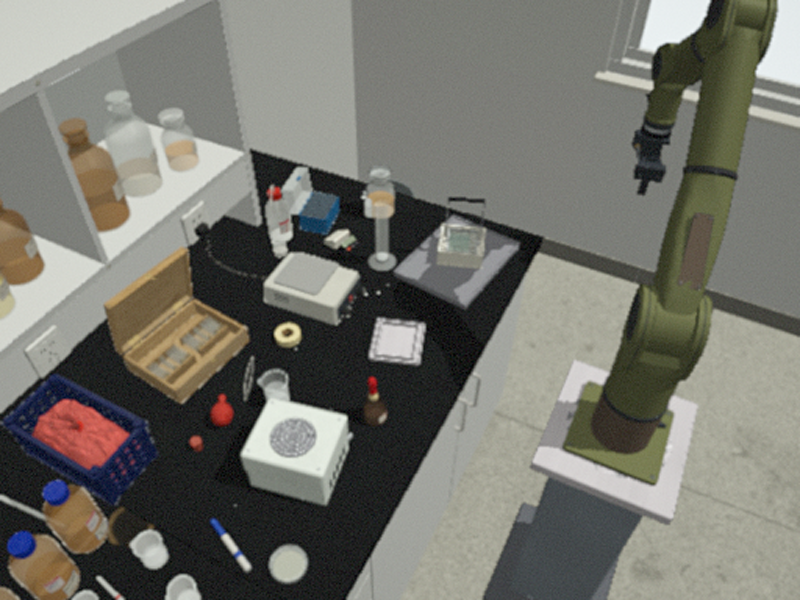

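View pics/t0b.png

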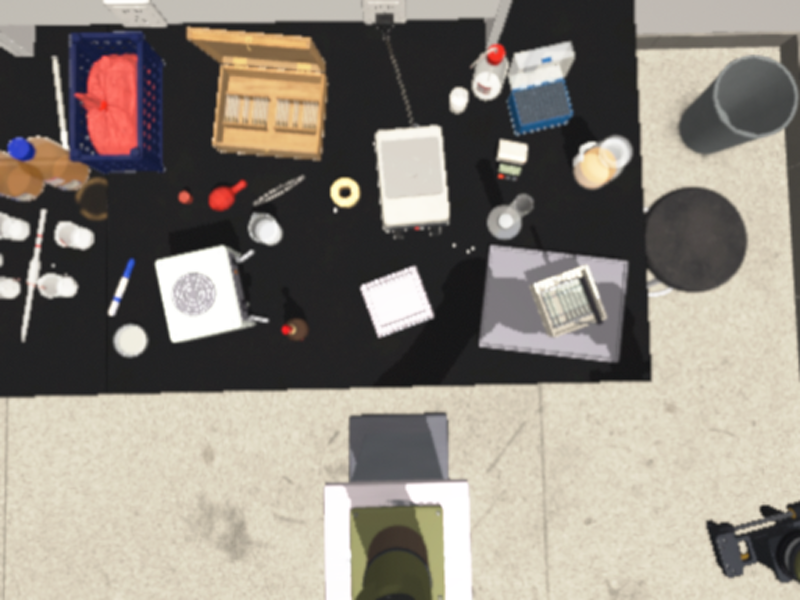

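The scene shows the dish with rack and upright handle (rack near top-view 568,300), the tray (397,300), hood (200,295; mouth facing image right, i.e. −y), beaker (265,229), bottle (295,330), cylinder (505,220).

Run:
```python
from h import *
s,t=ld("scene0"),ld("top0")
k=1/1.5625
def z(n,p,h): print(n,np.round(onz(t,np.array(p)*k,h),3))
for n,p,h in [("trayTL",(361,287),.01),("trayTR",(416,266),.01),("trayBR",(433,316),.01),("trayBL",(379,336),.01),
 ("hTL",(155,261),.12),("hTR",(225,246),.12),("hBR",(245,328),.12),("hBL",(168,342),.12),
 ("dTL",(532,283),.061),("dTR",(582,265),.061),("dBR",(607,316),.061),("dBL",(555,334),.061),("beak",(265,229),.0),("bot",(297,329),0.05),("railU",(252,253),.014),("railD",(266,320),.014)]: z(n,p,h)
def T(n,a,b):
    X=tri((s,np.array(a)*k),(t,np.array(b)*k));print(n,np.round(X,3), np.round(proj(s,X)/k-a,1),np.round(proj(t,X)/k-b,1))
T("barEnd far",(449,200),(582,275)); T("barEnd near",(485,202),(603,322))
T("cyl",(382,262),(505,222))
T("tray",(397,342),(397,300))
```

```text
trayTL [0.587 0.068 0.01 ]
trayTR [ 0.631 -0.056  0.01 ]
trayBR [ 0.519 -0.092  0.01 ]
trayBL [0.477 0.03  0.01 ]
hTL [0.642 0.475 0.12 ]
hTR [0.67  0.334 0.12 ]
hBR [0.503 0.295 0.12 ]
hBL [0.478 0.449 0.12 ]
dTL [ 0.584 -0.303  0.061]
dTR [ 0.621 -0.412  0.061]
dBR [ 0.51  -0.461  0.061]
dBL [ 0.474 -0.348  0.061]
beak [0.724 0.282 0.   ]
bot [0.497 0.204 0.05 ]
railU [0.668 0.308 0.014]
railD [0.518 0.279 0.014]
barEnd far [ 0.586 -0.37   0.186] [[-1.5  0. ]] [[0.9 1.8]]
barEnd near [ 0.497 -0.406  0.187] [[-0.8  0.1]] [[0.6 1. ]]
cyl [ 0.728 -0.263 -0.004] [[-0.6 -0.1]] [[0.3 0.6]]
tray [ 0.555 -0.013 -0.001] [[-1.  -0.1]] [[0.5 1. ]]
```

```bash
cat >> h.py <<'E'
def st():
    s=get_state();M=R.from_quat(s["eef_rot"]).as_matrix();ty=np.degrees(np.arctan2(M[1,1],M[0,1]))
    print("t%.2f"%s["clock"],"pos",np.round(s["tool_pos"],4),"yaw_y %.1f"%ty,"tz",np.round(M[:,2],3),"F",np.round(s["contact_force"],1),"op %.1fmm"%(s["opening"]*88.1),"ff %.1f"%s["finger_force"]);return s,M
def to(p,yawy=None):
    "tool-frame shift to world TCP p, and turn about tool z to bring tool y to yawy deg (tool down)"
    s,M=st();print("shift",np.round(M.T@(np.array(p)-s["tool_pos"]),4))
    if yawy is not None:
        ty=np.degrees(np.arctan2(M[1,1],M[0,1]));print("az",round(-np.radians((yawy-ty+90)%180-90),4))
E
python3 -m jog '[[[0.043,-0.013,-0.013,0,0,-0.016],[0.043,-0.013,-0.013,0,0,-0.016],[0.043,-0.013,-0.013,0,0,-0.016],[0.043,-0.013,-0.013,0,0,-0.016],[0.043,-0.013,-0.013,0,0,-0.016],[0.043,-0.013,-0.013,0,0,-0.016],[0.043,-0.013,-0.013,0,0,-0.016],[0.043,-0.013,-0.013,0,0,-0.016],[0.043,-0.013,-0.013,0,0,-0.016],[0,0,0,0,0,0]]]' 0.06
python3 - <<'E'
from h import *
st();d=snap("wrist","w1");print(np.round(d["mount"],3),np.round(d["mtx"],0))
cv2.imwrite("pics/w1b.png",cv2.resize(cv2.imread("pics/w1.png"),(800,600),interpolation=cv2.INTER_CUBIC))
E
```

```text
clock: 1.35
tool_pos: [0.485, -0.3778, 0.3563]
eef_rot: [0.981, 0.193, 0.002, -0.001]
contact_force: [0.0, 0.5, -0.3]
opening: 0.68
finger_force: 0.0
t1.35 pos [ 0.485  -0.3778  0.3563] yaw_y -67.8 tz [ 0.004  0.002 -1.   ] F [ 0.   0.5 -0.3] op 59.9mm ff 0.0
[[-0.    -0.961 -0.275  0.072]
 [ 1.     0.    -0.    -0.001]
 [ 0.    -0.275  0.961 -0.146]
 [ 0.     0.     0.     1.   ]] [[303.   0. 255.]
 [  0. 303. 194.]
 [  0.   0.   1.]]
```

View pics/w1b.png

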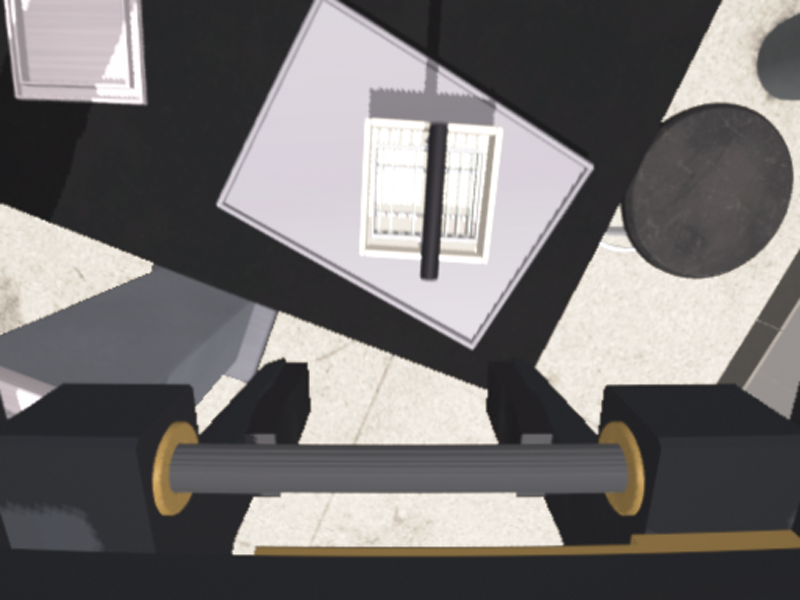

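Bar runs from (438,125) to (429,278); the dish rim corners are (367,119),(502,128),(488,263),(361,254).

Run:
```python
from h import *
s,t,w=ld("scene0"),ld("top0"),ld("w1");k=1/1.5625
def T(n,**o):
    dd={"s":s,"t":t,"w":w};l=[(dd[q],np.array(o[q])*k) for q in o]
    X=tri(*l);print(n,np.round(X,4),[np.round(proj(d,X)/k-p/k,1).tolist() for d,p in l]);return X
a=T("far",s=(449,200),t=(582,275),w=(438,125));b=T("near",s=(485,202),t=(603,322),w=(429,278))
print("bar",(a+b)/2,np.linalg.norm(a-b),np.degrees(np.arctan2(*(a-b)[1::-1])))
P=np.array([onz(w,np.array(p)*k,.061) for p in [(367,119),(502,128),(488,263),(361,254)]]);print(P.round(4),P.mean(0))
for i in range(4): v=P[(i+1)%4]-P[i];print(np.linalg.norm(v),np.degrees(np.arctan2(v[1],v[0])))
for z in (.19,.197):
    A,B=onz(w,np.array((438,125))*k,z),onz(w,np.array((429,278))*k,z);print(z,(A+B)/2,np.linalg.norm(A-B),np.degrees(np.arctan2(*(A-B)[1::-1])))
to([.542,-.388,.31],-67)
```

```text
far [ 0.585  -0.3655  0.1911] [[[-1.7, -0.4]], [[-0.7, 2.2]], [[3.5, 1.8]]]
near [ 0.4951 -0.399   0.1939] [[[-0.9, -0.5]], [[-1.7, 2.0]], [[5.0, 0.2]]]
bar [ 0.5400691  -0.38221479  0.19252242] 0.09592560551701741 20.43130237065826
[[ 0.5806 -0.3087  0.061 ]
 [ 0.6189 -0.4216  0.061 ]
 [ 0.5042 -0.4614  0.061 ]
 [ 0.4668 -0.347   0.061 ]] [ 0.54263324 -0.38466917  0.061     ]
0.11928482075160872 -71.2705212302709
0.12135859273582618 -160.8861615265646
0.12040666426382152 108.14512825803743
0.12012825328678263 18.585689754695387
0.19 [ 0.53928614 -0.37973146  0.19      ] 0.09779892658911511 19.88513445313374
0.197 [ 0.53953787 -0.37907316  0.197     ] 0.09560971297841787 19.88513445313375
t1.40 pos [ 0.4823 -0.3802  0.3556] yaw_y -68.0 tz [ 0.     0.001 -1.   ] F [-1.2 -0.3 -0.4] op 60.1mm ff 0.0
shift [0.0524 0.0296 0.0456]
az -0.0178
```

```bash
python3 -m jog '[[[0.0266,0.0112,0.02,0,0,0.026],[0.0266,0.0112,0.02,0,0,0.026],[0,0,0.035,0,0,0],[0,0,0.035,0,0,0],[0,0,0.035,0,0,0],[0,0,0.035,0,0,0],[0,0,0,0,0,0]]]' 0.06
python3 - <<'E'
from h import *
st();snap("wrist","w2");snap("top","t2");snap("scene","s2")
a=np.hstack([cv2.imread("pics/w2.png")[60:384],cv2.resize(cv2.imread("pics/s2.png")[80:200,220:380],(432,324))])
cv2.imwrite("pics/w2b.png",cv2.resize(a,(800,int(324*800/a.shape[1]))))
E
```

```text
clock: 2.28
tool_pos: [0.535, -0.3839, 0.1725]
eef_rot: [0.987, 0.162, -0.003, -0.002]
contact_force: [0.5, -0.3, 0.2]
opening: 0.679
finger_force: 0.0
t2.27 pos [ 0.535  -0.3839  0.1725] yaw_y -71.3 tz [-0.007  0.003 -1.   ] F [ 0.5 -0.3  0.2] op 59.8mm ff 0.0
```

View pics/w2b.png

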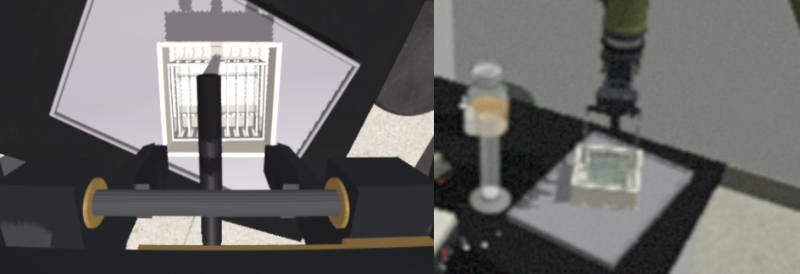

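The bar lies between the fingers, about centred. Grip and lift.

```bash
python3 -m jog '[[[0,0,0,0,0,0],[0,0,0,0,0,0],[0,0,0,0,0,0],[0,0,0,0,0,0],[0,0,-0.01,0,0,0],[0,0,-0.02,0,0,0],[0,0,-0.02,0,0,0],[0,0,-0.02,0,0,0],[0,0,-0.02,0,0,0],[0,0,-0.01,0,0,0],[0,0,0,0,0,0],[0,0,0,0,0,0]]]' 0.0 30
python3 - <<'E'
from h import *
st();snap("wrist","w3");snap("scene","s3")
a=np.hstack([cv2.imread("pics/w3.png")[0:324],cv2.resize(cv2.imread("pics/s3.png")[60:200,220:380],(370,324))])
cv2.imwrite("pics/w3b.png",cv2.resize(a,(800,int(324*800/a.shape[1]))))
E
```

```text
clock: 3.92
tool_pos: [0.538, -0.3833, 0.2747]
eef_rot: [0.987, 0.163, -0.001, -0.001]
contact_force: [0.9, -0.3, -4.2]
opening: 0.124
finger_force: 30.0
t3.92 pos [ 0.538  -0.3833  0.2747] yaw_y -71.2 tz [-0.002  0.001 -1.   ] F [ 0.9 -0.3 -4.2] op 10.9mm ff 30.0
```

View pics/w3b.png

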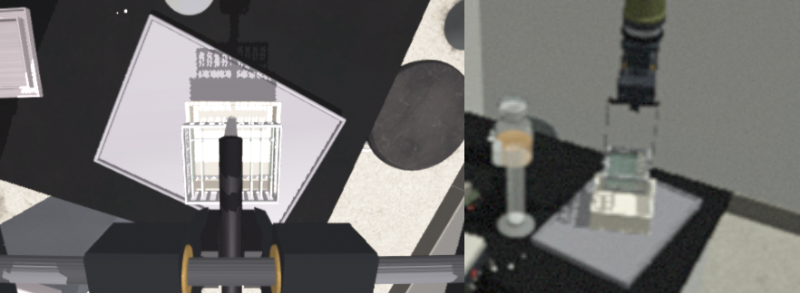

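```bash
python3 -m jog '[[[0.003,-0.01,0,0,0,0],[0.006,-0.02,0,0,0,0],[0.009,-0.028,0,0,0,0],[0.011,-0.032,0,0,0,0],[0.011,-0.032,0,0,0,0],[0.011,-0.032,0,0,0,0],[0.009,-0.028,0,0,0,0],[0.006,-0.02,0,0,0,0],[0.003,-0.01,0,0,0,0],[0,0,0,0,0,0],[0,0,0,0,0,0],[0,0,0,0,0,0]]]'
python3 - <<'E'
from h import *
st();snap("wrist","w4")
cv2.imwrite("pics/w4b.png",cv2.resize(cv2.imread("pics/w4.png"),(800,600),interpolation=cv2.INTER_CUBIC))
E
```

```text
clock: 5.52
tool_pos: [0.5356, -0.1621, 0.2756]
eef_rot: [0.987, 0.162, -0.0, 0.0]
contact_force: [-0.2, 0.2, -4.2]
opening: 0.126
finger_force: 30.0
t5.53 pos [ 0.5356 -0.1621  0.2756] yaw_y -71.3 tz [-0.    -0.001 -1.   ] F [-0.2  0.2 -4.2] op 11.1mm ff 30.0
```

View pics/w4b.png

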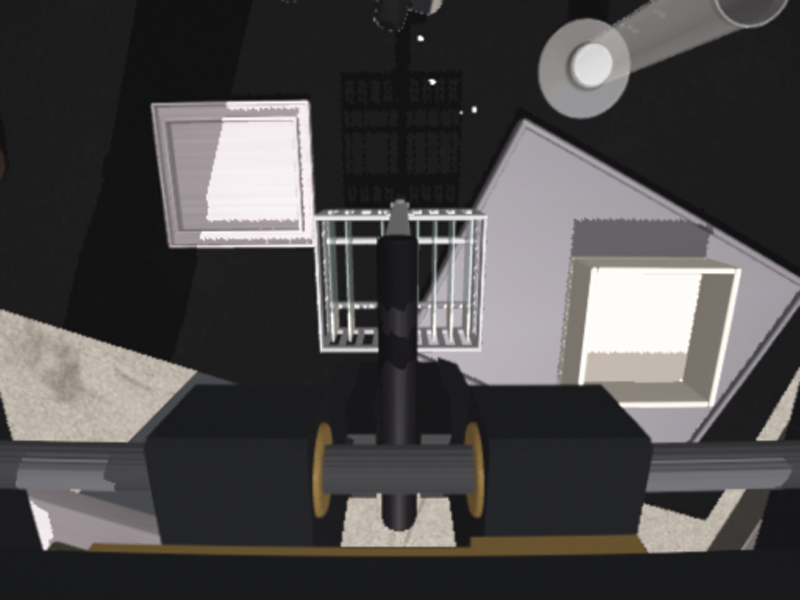

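Tray rim corners at (151,104),(309,100),(314,243),(169,247); hanging rack's rim corners (315,217),(487,215),(481,349),(321,351).

Run:
```python
from h import *
w=ld("w4");t=ld("top0");s=ld("scene0");k=1/1.5625
def q(P,z):
    P=np.array([onz(w,np.array(p)*k,z) for p in P]);print(P.mean(0).round(4))
    for i in range(4): v=P[(i+1)%4]-P[i];print("  %.4f %.1f"%(np.linalg.norm(v),np.degrees(np.arctan2(v[1],v[0]))))
    return P
A=q([(151,104),(309,100),(314,243),(169,247)],.01)
q([(165,120),(300,116),(303,230),(178,233)],.015)
for z in(.15,.155,.16):q([(315,217),(487,215),(481,349),(321,351)],z)
# tray height check, two views
for i,(a,b) in enumerate([((361,287),(151,104)),((416,266),(309,100)),((433,316),(314,243)),((379,336),(169,247))]): print(tri((t,np.array(a)*k),(w,np.array(b)*k)).round(4))
print(onz(w,np.array((399,237))*k,.295),onz(w,np.array((399,528))*k,.295))
```

```text
[ 0.5537 -0.0103  0.01  ]
  0.1305 -70.7
  0.1168 -161.9
  0.1288 110.0
  0.1184 18.9
[ 0.5542 -0.0126  0.015 ]
  0.1109 -70.4
  0.0921 -162.7
  0.1088 109.8
  0.0923 18.6
[ 0.5404 -0.1618  0.15  ]
  0.0977 -70.7
  0.0814 -161.0
  0.0984 109.4
  0.0815 18.5
[ 0.5415 -0.1613  0.155 ]
  0.0959 -70.7
  0.0799 -161.0
  0.0966 109.4
  0.0800 18.5
[ 0.5427 -0.1609  0.16  ]
  0.0941 -70.7
  0.0784 -161.0
  0.0948 109.4
  0.0785 18.5
[0.5875 0.0673 0.0148]
[ 0.6301 -0.056   0.0235]
[ 0.5195 -0.0906  0.0117]
[0.4773 0.0294 0.0149]
[ 0.58638527 -0.14446452  0.295     ] [ 0.49683264 -0.1747927   0.295     ]
```

```bash
python3 -m jog '[[[0.004,-0.008,0,0,0,0],[0.009,-0.02,0,0,0,0],[0.0115,-0.028,0,0,0,0],[0.0115,-0.028,0,0,0,0],[0.0115,-0.028,0.01,0,0,0],[0.008,-0.018,0.02,0,0,0],[0.004,-0.008,0.02,0,0,0],[0,0,0.02,0,0,0],[0,0,0.01,0,0,0],[0,0,0,0,0,0],[0,0,0,0,0,0],[0,0,0,0,0,0]]]'
python3 - <<'E'
from h import *
st();snap("wrist","w5")
cv2.imwrite("pics/w5b.png",cv2.resize(cv2.imread("pics/w5.png")[0:288,100:400],(800,768),interpolation=cv2.INTER_CUBIC)[:600])
E
```

```text
clock: 7.08
tool_pos: [0.5482, -0.011, 0.1965]
eef_rot: [0.987, 0.163, 0.001, 0.0]
contact_force: [-0.2, -0.8, -4.3]
opening: 0.124
finger_force: 30.0
t7.08 pos [ 0.5482 -0.011   0.1965] yaw_y -71.2 tz [ 0.002  0.    -1.   ] F [-0.2 -0.8 -4.3] op 11.0mm ff 30.0
```

View pics/w5b.png

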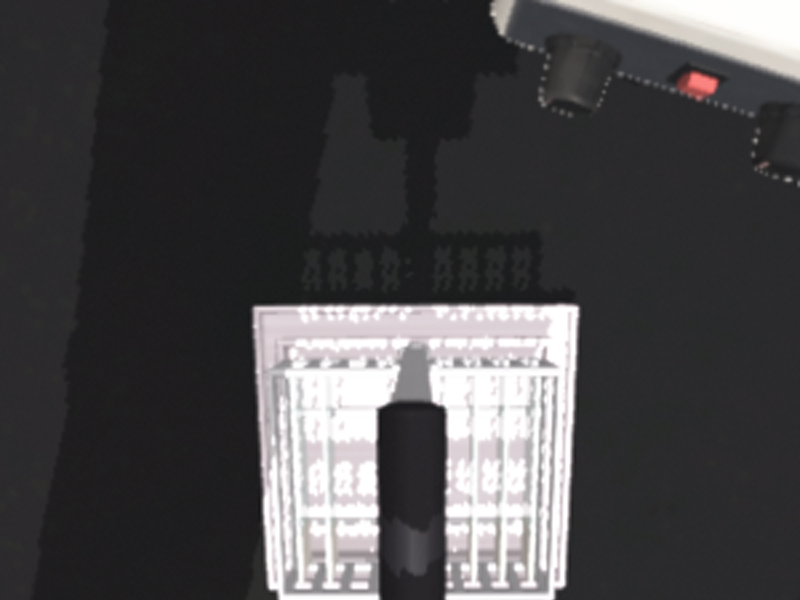

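Tray far corners (253,307),(578,307), near right ~(565,588); rack rim far corners (273,367),(560,367), near (280,598),(553,598).

Run:
```python
from h import *
w=ld("w5")
f=lambda p:np.array([100+p[0]/2.6667,p[1]/2.6667])
Ci=np.linalg.inv(w["C"]);M=np.array(w["mount"])
def tl(p,z): X=onz(w,f(p),z);return (M@Ci@np.r_[X,1])[:3]
print("tray far",[tl(p,.01).round(4) for p in((253,307),(578,307))],"near",[tl(p,.01).round(4) for p in((268,588),(565,588))])
print("rib outer far",[tl(p,.015).round(4) for p in((283,340),(547,340))])
s=get_state();b=s["tool_pos"][2]+.0205-.179
print("underside",b)
for z in(b+.04,b+.034):print("rack far",[tl(p,z).round(4) for p in((273,367),(560,367))],"near",[tl(p,z).round(4) for p in((280,598),(553,598))])
print("bar end",tl((411,404),s["tool_pos"][2]+.0205))
```

```text
tray far [array([ 0.064 , -0.0644,  0.1865]), array([0.064 , 0.0656, 0.1866])] near [array([-0.0557, -0.0641,  0.1863]), array([-0.0557,  0.0664,  0.1864])]
rib outer far [array([ 0.0513, -0.0521,  0.1815]), array([0.0513, 0.0529, 0.1816])]
underside 0.03788211651703213
rack far [array([ 0.0466, -0.0458,  0.1186]), array([0.0466, 0.0472, 0.1187])] near [array([-0.0335, -0.0471,  0.1185]), array([-0.0335,  0.0487,  0.1185])]
rack far [array([ 0.046 , -0.0469,  0.1246]), array([0.046 , 0.0483, 0.1247])] near [array([-0.0359, -0.0482,  0.1245]), array([-0.0359,  0.0498,  0.1245])]
bar end [ 0.05397702 -0.00091747 -0.02034126]
```

```bash
python3 -m jog '[[[-0.0015,0,0.005,0,0,0],[0,0,0.008,0,0,0],[0,0,0.008,0,0,0],[0,0,0.006,0,0,0],[0,0,0.003,0,0,0],[0,0,0.002,0,0,0],[0,0,0,0,0,0],[0,0,0,0,0,0]]]'
python3 - <<'E'
from h import *
st()
E
python3 -m jog '[[[0,0,0.0015,0,0,0],[0,0,0.0015,0,0,0],[0,0,0,0,0,0]]]'
python3 - <<'E'
from h import *
st();snap("wrist","w6");snap("scene","s6")
a=np.hstack([cv2.imread("pics/w6.png")[60:384,100:400],cv2.resize(cv2.imread("pics/s6.png")[120:260,200:340],(324,324))])
cv2.imwrite("pics/w6b.png",cv2.resize(a,(800,int(324*800/a.shape[1]))))
E
```

```text
clock: 8.12
tool_pos: [0.563, -0.0074, 0.1728]
eef_rot: [0.986, 0.164, 0.019, 0.0]
contact_force: [12.3, 4.1, 36.4]
opening: 0.126
finger_force: 30.1
t8.12 pos [ 0.563  -0.0074  0.1728] yaw_y -71.1 tz [ 0.038  0.006 -0.999] F [12.3  4.1 36.4] op 11.1mm ff 30.1
clock: 8.5
tool_pos: [0.5643, -0.0071, 0.1703]
eef_rot: [0.986, 0.164, 0.021, 0.0]
contact_force: [12.7, 4.3, 38.8]
opening: 0.122
finger_force: 29.8
t8.50 pos [ 0.5643 -0.0071  0.1703] yaw_y -71.1 tz [ 0.041  0.007 -0.999] F [12.7  4.3 38.8] op 10.7mm ff 29.8
```

View pics/w6b.png

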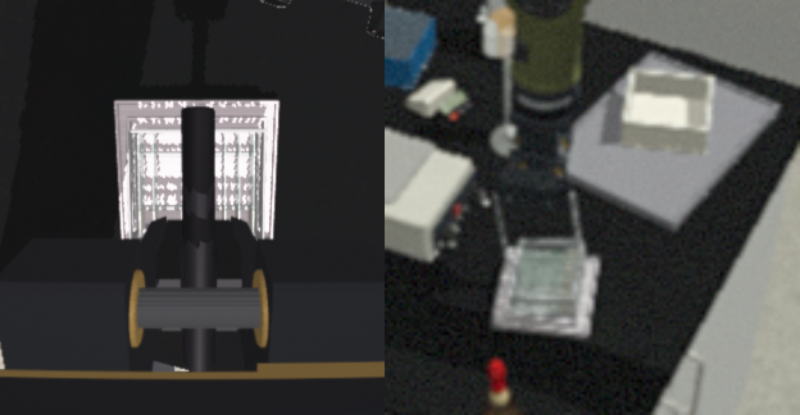

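Contact came about 9 mm early with 38 N: the rack seems to sit on a rib. I back up and re-measure.

```bash
python3 -m jog '[[[0,0,-0.005,0,0,0],[0,0,-0.008,0,0,0],[0,0,-0.008,0,0,0],[0,0,-0.004,0,0,0],[0,0,0,0,0,0],[0,0,0,0,0,0],[0,0,0,0,0,0]]]'
python3 - <<'E'
from h import *
st();snap("wrist","w7");snap("scene","s7")
cv2.imwrite("pics/w7b.png",cv2.resize(cv2.imread("pics/w7.png")[90:290,150:400],(800,640),interpolation=cv2.INTER_CUBIC)[:600])
E
```

```text
clock: 9.48
tool_pos: [0.5459, -0.0114, 0.1853]
eef_rot: [0.987, 0.163, -0.0, -0.0]
contact_force: [-0.2, 0.8, -3.2]
opening: 0.122
finger_force: 30.0
t9.47 pos [ 0.5459 -0.0114  0.1853] yaw_y -71.2 tz [-0.001 -0.    -1.   ] F [-0.2  0.8 -3.2] op 10.8mm ff 30.0
```

View pics/w7b.png

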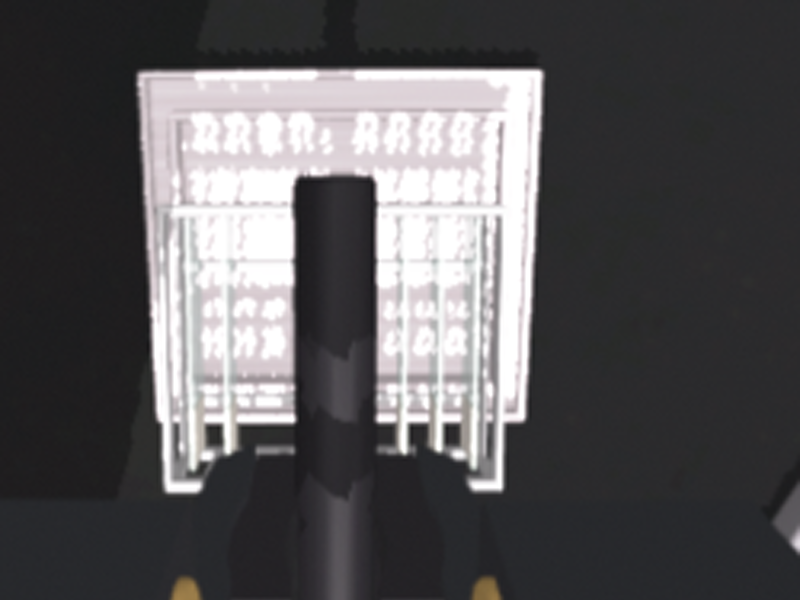

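Now the tray shows as (139,71),(543,71),(525,420),(158,420) in the crop; rack rim (160,212),(507,212),(503,490),(165,490), bar far end (335,177).

Run:
```python
from h import *
w=ld("w7")
f=lambda p:np.array([150+p[0]/3.2,90+p[1]/3.2])
Ci=np.linalg.inv(w["C"]);M=np.array(w["mount"])
def tl(p,z): X=onz(w,f(p),z);return (M@Ci@np.r_[X,1])[:2].round(4)
def W(p,z): return onz(w,f(p),z).round(4)
T=[(139,71),(543,71),(525,420),(158,420)]
print("tray",[tl(p,.01) for p in T],[W(p,.01) for p in T])
print("rib far/near",tl((335,118),.015),tl((335,382),.015))
for b in (.02,.027):
  for h in (.036,.04): print(b,h,"rack",[tl(p,b+h) for p in((160,212),(507,212),(503,490),(165,490))])
print("bar end",tl((335,177),.206))
# scene-based rack underside? project expected
```

```text
tray [array([ 0.0672, -0.0636]), array([0.0672, 0.0662]), array([-0.0524,  0.0667]), array([-0.0524, -0.0633])] [array([0.5889, 0.0703, 0.01  ]), array([ 0.6306, -0.0525,  0.01  ]), array([ 0.5176, -0.0915,  0.01  ]), array([0.4757, 0.0316, 0.01  ])]
rib far/near [ 0.0525 -0.0006] [-0.0365 -0.0006]
0.02 0.036 rack [array([ 0.0287, -0.0506]), array([0.0287, 0.0485]), array([-0.0579,  0.0515]), array([-0.0579, -0.0534])]
0.02 0.04 rack [array([ 0.0294, -0.0499]), array([0.0294, 0.0478]), array([-0.056 ,  0.0507]), array([-0.056 , -0.0526])]
0.027 0.036 rack [array([ 0.0298, -0.0493]), array([0.0298, 0.0472]), array([-0.0546,  0.0502]), array([-0.0546, -0.052 ])]
0.027 0.04 rack [array([ 0.0305, -0.0486]), array([0.0305, 0.0465]), array([-0.0527,  0.0494]), array([-0.0527, -0.0513])]
bar end [ 0.0566 -0.0007]
```

The rack has pivoted in the pads about the closing axis (~0.12 rad, far end low). I level it by tilting the tool, then re-measure numerically.

```bash
python3 -m jog '[[[0,0,-0.006,0,0.03,0],[0,0,-0.006,0,0.035,0],[0,0,-0.003,0,0.035,0],[0,0,0,0,0.025,0],[0,0,0,0,0,0],[0,0,0,0,0,0]]]'
python3 - <<'E'
from h import *
st();w=snap("wrist","w8")
g=cv2.cvtColor(w["frame"],cv2.COLOR_RGB2GRAY).astype(float)
_,m=cv2.threshold(g.astype(np.uint8)[:250],110,255,0)
c=max(cv2.findContours(m,0,2)[0],key=cv2.contourArea)
print(cv2.approxPolyDP(c,4,True).reshape(-1,2).tolist())
for a,b in((208,212),(218,222),(230,240),(275,285),(292,298)): # row profiles over column bands
    p=g[:260,a:b].mean(1);print((a,b),"rows",[(r,int(p[r])) for r in range(90,258,3)])
E
```

```text
clock: 10.32
tool_pos: [0.5457, -0.0116, 0.2009]
eef_rot: [0.985, 0.163, 0.062, -0.01]
contact_force: [-0.1, 0.1, -4.4]
opening: 0.115
finger_force: 30.0
t10.32 pos [ 0.5457 -0.0116  0.2009] yaw_y -71.2 tz [ 0.118  0.04  -0.992] F [-0.1  0.1 -4.4] op 10.2mm ff 30.0
[[198, 135], [201, 246], [209, 247], [203, 239], [210, 241], [219, 231], [242, 229], [240, 151], [246, 143], [262, 143], [268, 150], [267, 230], [284, 228], [297, 241], [303, 237], [299, 246], [305, 246], [311, 236], [313, 134]]
(208, 212) rows [(90, 20), (93, 20), (96, 20), (99, 21), (102, 20), (105, 20), (108, 20), (111, 21), (114, 20), (117, 20), (120, 20), (123, 21), (126, 20), (129, 19), (132, 20), (135, 165), (138, 174), (141, 175), (144, 173), (147, 165), (150, 154), (153, 155), (156, 157), (159, 150), (162, 141), (165, 166), (168, 169), (171, 168), (174, 168), (177, 190), (180, 190), (183, 176), (186, 183), (189, 178), (192, 192), (195, 190), (198, 201), (201, 191), (204, 197), (207, 200), (210, 196), (213, 200), (216, 199), (219, 175), (222, 174), (225, 201), (228, 203), (231, 201), (234, 193), (237, 192), (240, 1
[... 2009 characters left out ...]
6), (249, 26), (252, 26), (255, 26)]
(292, 298) rows [(90, 31), (93, 31), (96, 31), (99, 31), (102, 31), (105, 31), (108, 30), (111, 20), (114, 21), (117, 24), (120, 24), (123, 27), (126, 24), (129, 21), (132, 25), (135, 187), (138, 176), (141, 173), (144, 173), (147, 224), (150, 187), (153, 182), (156, 225), (159, 207), (162, 215), (165, 200), (168, 196), (171, 206), (174, 191), (177, 183), (180, 187), (183, 161), (186, 178), (189, 162), (192, 190), (195, 202), (198, 184), (201, 194), (204, 173), (207, 214), (210, 226), (213, 223), (216, 214), (219, 165), (222, 148), (225, 144), (228, 190), (231, 160), (234, 132), (237, 114), (240, 70), (243, 32), (246, 31), (249, 31), (252, 31), (255, 30)]
```

Run:
```python
from h import *
w=ld("w8");g=cv2.cvtColor(w["frame"],cv2.COLOR_RGB2GRAY).astype(float)
ux=np.array([np.cos(np.radians(18.8)),np.sin(np.radians(18.8))]);uy=np.array([ux[1],-ux[0]])
o=get_state()["tool_pos"][:2]
loc=lambda p,z:(lambda X:np.round([(X[:2]-o)@ux,(X[:2]-o)@uy],4))(onz(w,p,z))
print("tray far",loc((198,134.5),.01),loc((313,134.0),.01))
print("tray near est row237",loc((255,237),.01))
for b in(.040,.045,.05):print(b,"rack near",loc((200.5,247.5),b+.04),loc((305.5,247.5),b+.04),"bar far",loc((254.5,143),b+.179))
for r in (242,245,247,249,251):print(r,[int(v) for v in g[r,196:216]],[int(v) for v in g[r,292:314]])
# unrolled expected far rim row if level
print(proj(w,np.r_[o+ux*.04,.085]))
```

```text
tray far [ 0.0667 -0.0639] [0.0672 0.0648]
tray near est row237 [-0.0519 -0.0002]
0.04 rack near [-0.041  -0.0518] [-0.041   0.0474] bar far [ 0.0544 -0.0007]
0.045 rack near [-0.0393 -0.0508] [-0.0393  0.0466] bar far [ 0.0543 -0.0007]
0.05 rack near [-0.0376 -0.0499] [-0.0376  0.0457] bar far [ 0.0543 -0.0007]
242 [31, 33, 34, 34, 87, 216, 223, 150, 112, 107, 111, 104, 75, 81, 73, 45, 33, 31, 30, 31] [32, 30, 32, 31, 38, 56, 51, 68, 96, 102, 103, 101, 136, 219, 169, 66, 32, 32, 31, 32, 31, 31]
245 [33, 34, 34, 34, 76, 187, 199, 149, 129, 127, 127, 126, 129, 147, 128, 69, 36, 31, 32, 31] [30, 31, 31, 31, 32, 36, 71, 138, 179, 159, 157, 157, 167, 201, 148, 59, 30, 31, 32, 31, 32, 30]
247 [31, 32, 32, 30, 34, 51, 53, 50, 49, 49, 49, 50, 63, 113, 85, 45, 32, 32, 30, 31] [30, 31, 32, 31, 32, 32, 38, 80, 143, 75, 56, 56, 57, 55, 44, 33, 32, 31, 30, 31, 30, 31]
249 [30, 31, 32, 31, 30, 32, 31, 31, 31, 32, 32, 31, 32, 35, 32, 31, 30, 31, 31, 31] [32, 31, 32, 31, 31, 31, 31, 29, 27, 28, 30, 31, 31, 31, 31, 31, 31, 31, 31, 32, 32, 32]
251 [31, 31, 31, 31, 31, 31, 32, 31, 31, 31, 31, 32, 32, 31, 31, 31, 31, 32, 31, 31] [31, 32, 31, 32, 32, 32, 32, 30, 27, 26, 29, 31, 32, 31, 31, 31, 32, 31, 31, 31, 32, 32]
[[255.29547878 161.51598011]]
```

```bash
python3 -m jog '[[[0.0035,0.001,0,0,0.01,0],[-0.0008,0,0.006,0,0,0],[-0.001,0,0.008,0,0,0],[-0.001,0,0.008,0,0,0],[-0.0005,0,0.004,0,0,0],[0,0,0,0,0,0],[0,0,0,0,0,0]]]' 0.0 20
python3 - <<'E'
from h import *
st()
E
python3 -m jog '[[[-0.0003,0,0.002,0,0,0],[-0.0003,0,0.002,0,0,0],[0,0,0,0,0,0]]]'
python3 - <<'E'
from h import *
st()
E
```

```text
clock: 11.25
tool_pos: [0.5496, -0.0113, 0.175]
eef_rot: [0.984, 0.163, 0.067, -0.011]
contact_force: [0.4, 0.4, -4.4]
opening: 0.128
finger_force: 20.0
t11.25 pos [ 0.5496 -0.0113  0.175 ] yaw_y -71.2 tz [ 0.127  0.043 -0.991] F [ 0.4  0.4 -4.4] op 11.2mm ff 20.0
clock: 11.62
tool_pos: [0.5494, -0.0113, 0.1707]
eef_rot: [0.984, 0.163, 0.066, -0.011]
contact_force: [0.6, 0.3, -4.7]
opening: 0.123
finger_force: 20.0
t11.62 pos [ 0.5494 -0.0113  0.1707] yaw_y -71.2 tz [ 0.127  0.043 -0.991] F [ 0.6  0.3 -4.7] op 10.8mm ff 20.0
```

```bash
python3 -m jog '[[[-0.0002,0,0.0015,0,0,0],[-0.0002,0,0.0015,0,0,0],[0,0,0,0,0,0]]]' | grep -E "pos|contact"
python3 -m jog '[[[-0.0002,0,0.0015,0,0,0],[-0.0002,0,0.0015,0,0,0],[0,0,0,0,0,0]]]'| grep -E "pos|contact"
```

```text
tool_pos: [0.5495, -0.0113, 0.1677]
contact_force: [-0.7, 0.2, -3.6]
tool_pos: [0.5505, -0.0116, 0.1663]
contact_force: [-3.2, -1.3, 8.4]
```

Run:
```python
from h import *
s,M=st();w=snap("wrist","w9")
g=cv2.cvtColor(w["frame"],cv2.COLOR_RGB2GRAY)
_,m=cv2.threshold(g[:250],100,255,0)
c=max(cv2.findContours(m,0,2)[0],key=cv2.contourArea)
print(cv2.approxPolyDP(c,3,True).reshape(-1,2).tolist())
for a,b in((218,222),(230,238),(274,282)):
    p=g[110:260,a:b].mean(1).astype(int);print((a,b),"rows from 110",p.tolist())
for r in (150,175,200,215,225):print("row",r,"L",g[r,170:215].tolist(),"R",g[r,290:335].tolist())
```

```text
t12.38 pos [ 0.5505 -0.0116  0.1663] yaw_y -71.2 tz [ 0.13   0.043 -0.991] F [-3.2 -1.3  8.4] op 11.2mm ff 20.0
[[190, 140], [194, 246], [209, 247], [221, 230], [242, 230], [243, 144], [264, 144], [268, 148], [268, 231], [284, 229], [295, 235], [300, 247], [315, 246], [317, 139]]
(218, 222) rows from 110 [26, 26, 28, 28, 28, 29, 30, 31, 31, 31, 31, 31, 31, 31, 31, 30, 31, 31, 29, 26, 23, 20, 20, 20, 20, 21, 20, 20, 39, 107, 180, 186, 191, 211, 211, 198, 180, 174, 171, 170, 172, 174, 196, 220, 221, 194, 172, 170, 164, 185, 231, 238, 233, 226, 214, 215, 222, 223, 225, 224, 221, 225, 220, 197, 184, 181, 181, 196, 213, 213, 214, 224, 226, 228, 230, 231, 230, 229, 230, 230, 231, 231, 231, 232, 231, 230, 231, 232, 233, 232, 233, 234, 235, 233, 232, 233, 229, 220, 203, 187, 185, 183, 183, 185, 186, 187, 187, 182, 175, 178, 181, 176, 184, 203, 209, 205, 204, 205, 203, 202, 197, 168, 96, 44, 31, 31, 31, 30, 30, 31, 31, 31, 31, 31, 31, 31, 31, 31, 31, 31, 31, 31, 31, 31, 30, 31, 30, 30, 30, 30]
(230, 238) rows from 110 [31, 31, 31, 31, 31, 31, 31, 31, 31, 31, 30, 31, 31, 31, 31, 31, 31, 31, 30
[... 2760 characters left out ...]
0, 128, 185, 143, 153, 139, 160, 224, 171, 153, 152, 156, 167, 169] R [174, 174, 171, 152, 143, 145, 168, 226, 155, 122, 204, 226, 241, 138, 158, 234, 230, 247, 239, 251, 252, 252, 247, 158, 179, 247, 199, 75, 32, 31, 31, 31, 32, 31, 32, 32, 31, 31, 32, 31, 32, 32, 31, 31, 31]
row 225 L [20, 21, 22, 22, 22, 22, 20, 21, 21, 20, 21, 20, 20, 20, 21, 21, 21, 20, 21, 21, 21, 20, 57, 149, 169, 143, 191, 247, 249, 230, 233, 182, 143, 209, 153, 156, 140, 156, 249, 221, 157, 143, 163, 244, 250] R [250, 249, 185, 137, 118, 127, 193, 249, 150, 110, 163, 219, 224, 135, 177, 238, 245, 247, 240, 251, 252, 251, 247, 158, 207, 242, 127, 42, 32, 31, 32, 31, 31, 31, 31, 31, 31, 31, 31, 32, 30, 32, 31, 31, 32]
```

Run:
```python
from h import *
w=ld("w9");d=snap("scene","s9")
a=cv2.resize(w["frame"][128:258,178:330],(608,520),interpolation=cv2.INTER_CUBIC)
b=cv2.resize(d["frame"][170:240,225:285],(0,0),fx=3.2,fy=3.2,interpolation=cv2.INTER_CUBIC)
b=cv2.copyMakeBorder(b,0,520-b.shape[0],0,0,0)
cv2.imwrite("pics/w9b.png",np.hstack([a,b])[:,:,::-1]);print(np.hstack([a,b]).shape)
```

```text
(520, 800, 3)
```

View pics/w9b.png

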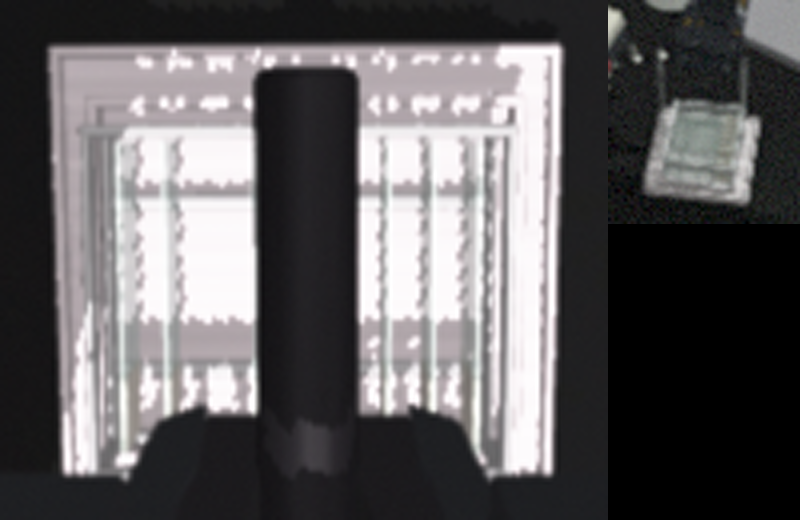

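The rack rim's far edge is at crop row 130, columns 80–513, against rib columns 97–512 and tray columns 50–562: the rack sits ~2 mm too far to tool −y, on the left rib.

Run:
```python
from h import *
w=ld("w9");s=get_state()
ux=np.array([np.cos(np.radians(18.8)),np.sin(np.radians(18.8))]);uy=np.array([ux[1],-ux[0]]);o=s["tool_pos"][:2]
f=lambda p:np.array([178+p[0]/4,128+p[1]/4])
loc=lambda p,z:(lambda X:np.round([(X[:2]-o)@ux,(X[:2]-o)@uy],4))(onz(w,f(p),z))
print("tray far",loc((48,45),.01),loc((563,45),.01),"ribs",loc((97,107),.015),loc((512,107),.015))
for z in(.05,.055):print("rack",loc((80,129),z),loc((514,129),z))
print("bar",loc((306,67),.189))
```

```text
tray far [ 0.0629 -0.0658] [0.0627 0.0645] ribs [ 0.0473 -0.0529] [0.0472 0.051 ]
rack [ 0.0429 -0.0508] [0.0428 0.0456]
rack [ 0.043  -0.0499] [0.0429 0.0448]
bar [ 0.0536 -0.0007]
```

```bash
python3 -m jog '[[[0.0004,0,-0.004,0,0,0],[0.001,0.0019,0,0,0,0],[0,0,0,0,0,0],[-0.0004,0,0.003,0,0,0],[-0.0003,0,0.002,0,0,0],[0,0,0,0,0,0]]]' | grep -E "pos|contact"
python3 -m jog '[[[-0.0002,0,0.0015,0,0,0],[-0.0002,0,0.0015,0,0,0],[0,0,0,0,0,0]]]'| grep -E "pos|contact"
```

```text
tool_pos: [0.5523, -0.0134, 0.166]
contact_force: [-4.0, -1.3, 15.9]
tool_pos: [0.5525, -0.0135, 0.1632]
contact_force: [-4.5, -1.3, 18.1]
```

```bash
python3 -m jog '[[[-0.0015,0,0,0,0,0],[0,0,0,0,0,0]]]' | grep -E "pos|contact"
python3 -m jog '[[[-0.0002,0.0005,0.0015,0,0,0],[0,0,0,0,0,0]]]'| grep -E "pos|contact"
```

```text
tool_pos: [0.5508, -0.014, 0.1628]
contact_force: [-3.9, -1.4, 15.6]
tool_pos: [0.5512, -0.0145, 0.1617]
contact_force: [-4.5, -2.7, 20.2]
```

```bash
python3 -m jog '[[[0,0,0,0,0,0],[0,0,0,0,0,0],[0,0,0,0,0,0],[0,0,0,0,0,0]]]' 0.04
python3 - <<'E'
from h import *
s,M=st();w=snap("wrist","w10")
g=cv2.cvtColor(w["frame"],cv2.COLOR_RGB2GRAY)
print("bar cols at rows",{r:[int(c) for c in np.where(g[r,225:290]<90)[0][[0,-1]]+225] for r in (155,170,185,200,215)})
print("bar top", g[132:156,250:260].mean(1).astype(int).tolist())
for r in(150,):print(g[r,170:215].tolist(),g[r,290:335].tolist())
for c in(196,200,204,208,300,304,308,312):print("col",c,g[130:185,c-1:c+1].mean(1).astype(int).tolist())
E
```

```text
clock: 14.6
tool_pos: [0.5498, -0.0137, 0.159]
eef_rot: [0.984, 0.163, 0.066, -0.011]
contact_force: [-0.5, 0.3, -0.7]
opening: 0.453
finger_force: 0.0
t14.60 pos [ 0.5498 -0.0137  0.159 ] yaw_y -71.2 tz [ 0.127  0.043 -0.991] F [-0.5  0.3 -0.7] op 39.9mm ff 0.0
bar cols at rows {155: [244, 270], 170: [244, 270], 185: [244, 270], 200: [244, 270], 215: [244, 270]}
bar top [21, 21, 21, 25, 58, 124, 177, 176, 178, 194, 194, 182, 181, 179, 177, 176, 155, 88, 36, 29, 31, 31, 32, 31]
[22, 21, 21, 22, 23, 23, 22, 21, 22, 21, 22, 22, 21, 22, 22, 21, 33, 92, 159, 165, 143, 161, 177, 179, 180, 176, 150, 162, 169, 170, 170, 170, 170, 170, 170, 170, 170, 170, 170, 170, 175, 208, 211, 180, 172] [186, 176, 177, 190, 226, 230, 231, 231, 231, 226, 189, 182, 177, 176, 180, 203, 230, 237, 239, 243, 250, 250, 250, 248, 217, 183, 247, 242, 118, 40, 33, 33, 33, 33, 32, 33, 33, 33, 32, 32, 32, 32, 33, 32, 32]
col 196 [22, 21, 21, 21, 21, 22, 37, 99, 171, 155, 147, 176, 181, 182, 183, 180, 177, 175, 176, 173, 163, 174, 172, 169, 168, 169, 168, 167, 164, 165, 169, 169, 167, 165, 162, 163, 164, 167, 169, 170
[... 1315 characters left out ...]
, 158, 153, 212, 237, 226, 165, 190, 208, 194, 165, 157, 154, 154, 142, 139, 136, 136, 137, 143, 150, 154, 158, 156, 150, 151, 161, 163, 132, 126]
col 308 [31, 27, 25, 21, 21, 30, 91, 201, 251, 252, 250, 248, 228, 202, 208, 225, 228, 240, 250, 248, 238, 250, 250, 247, 246, 247, 242, 224, 221, 236, 231, 191, 184, 185, 186, 186, 185, 185, 185, 188, 191, 192, 193, 195, 196, 198, 201, 204, 205, 207, 209, 211, 212, 213, 214]
col 312 [31, 26, 22, 22, 21, 30, 91, 200, 252, 252, 250, 251, 251, 251, 250, 250, 250, 251, 252, 252, 250, 249, 249, 249, 248, 248, 249, 251, 250, 249, 251, 251, 250, 251, 252, 251, 250, 250, 250, 250, 250, 250, 250, 250, 251, 251, 251, 251, 251, 250, 250, 250, 249, 250, 250]
```

```bash
python3 -m jog '[[[0.003,0,-0.02,0,0,0],[0.004,0,-0.03,0,0,0],[-0.025,0,-0.05,0,-0.065,0],[-0.025,0,-0.05,0,-0.068,0],[-0.02,0,-0.02,0,0,0],[0,0,0,0,0,0],[0,0,0,0,0,0]]]' 0.04 | grep -E "pos|rot"
python3 - <<'E'
from h import *
s,M=st();w=snap("wrist","w11");snap("top","t11");snap("scene","s11")
g=cv2.cvtColor(w["frame"],cv2.COLOR_RGB2GRAY)
_,m=cv2.threshold(g[:300],100,255,0)
for c in sorted(cv2.findContours(m,0,2)[0],key=cv2.contourArea)[-4:]: print(cv2.contourArea(c),cv2.approxPolyDP(c,3,True).reshape(-1,2).tolist())
print(proj(w,[[.555,-.012,.182],[.555,-.012,.003]]))
E
```

```text
tool_pos: [0.4743, -0.0392, 0.3231]
eef_rot: [0.987, 0.163, 0.001, -0.0]
t15.53 pos [ 0.4743 -0.0392  0.3231] yaw_y -71.2 tz [ 0.001  0.001 -1.   ] F [ 0.1  0.4 -0.4] op 39.7mm ff 0.0
3123.5 [[511, 6], [477, 19], [462, 11], [445, 15], [431, 35], [435, 59], [444, 66], [458, 67], [467, 63], [481, 44], [510, 37]]
3501.0 [[207, 56], [210, 140], [249, 141], [249, 56]]
14158.0 [[0, 145], [0, 254], [8, 281], [29, 282], [74, 245], [158, 247], [177, 220], [177, 207], [172, 200]]
21899.0 [[422, 68], [342, 203], [425, 245], [434, 244], [454, 260], [492, 278], [507, 259], [505, 253], [511, 244], [511, 122]]
[[255.67096556  92.31294679]
 [255.30537103  98.3877233 ]]
```

Run:
```python
from h import *
w=ld("w11");g=cv2.cvtColor(w["frame"],cv2.COLOR_RGB2GRAY)
for r in(62,70,98,125,135):
    b=np.where(g[r,190:330]>100)[0]+190; k=np.where(np.diff(b)>6)[0]
    print(r,b[0],b[-1],[(int(b[i]),int(b[i+1])) for i in k])
for c in (215,225,240,270,285):
    b=np.where(g[30:170,c]>100)[0]+30;print("col",c,b[0],b[-1],g[b[0]:b[-1]+1,c].tolist() if c in(225,285) else "")
to([.555,-.012,.23],-71.2)
```

```text
62 207 299 [(249, 263)]
70 208 299 [(249, 263)]
98 209 298 [(250, 262)]
125 209 297 [(250, 262)]
135 210 297 [(250, 262)]
col 215 55 141 
col 225 55 141 [115, 182, 185, 238, 214, 201, 200, 195, 194, 228, 253, 250, 238, 241, 212, 211, 221, 213, 232, 245, 238, 223, 221, 239, 248, 250, 235, 197, 196, 199, 225, 219, 217, 247, 250, 233, 218, 216, 242, 222, 217, 218, 216, 205, 207, 215, 205, 207, 212, 215, 215, 219, 232, 203, 193, 180, 179, 181, 178, 167, 180, 192, 190, 198, 198, 194, 180, 183, 197, 195, 179, 177, 179, 194, 207, 249, 251, 254, 249, 253, 251, 218, 195, 190, 221, 245, 131]
col 240 55 141 
col 270 55 141 
col 285 55 141 [151, 186, 218, 250, 244, 207, 197, 197, 203, 235, 250, 233, 241, 238, 205, 222, 233, 234, 243, 244, 244, 244, 244, 243, 243, 238, 223, 213, 225, 241, 241, 246, 249, 250, 250, 251, 251, 252, 252, 252, 252, 253, 253, 253, 253, 254, 254, 254, 254, 254, 254, 254, 254, 253, 237, 231, 232, 233, 231, 235, 251, 253, 248, 252, 247, 241, 239, 235, 232, 220, 217, 206, 182, 164, 206, 250, 252, 255, 254, 254, 252, 219, 193, 196, 239, 252, 123]
t15.68 pos [ 0.4742 -0.0391  0.3227] yaw_y -71.2 tz [-0.     0.001 -1.   ] F [-0.4  0.1 -0.1] op 39.8mm ff 0.0
shift [0.0852 0.0005 0.0927]
az 0.0003
```

```bash
python3 -m jog '[[[0.04,0,0.02,0,0,0],[0.045,0,0.03,0,0,0],[0,0,0.04,0,0,0],[0,0,0.03,0,0,0],[0,0,0.006,0,0,0],[0,0,0,0,0,0]]]' 0.0 | grep -E "pos|contact"
python3 -m jog '[[[0,0,0.002,0,0,0],[0,0,0.002,0,0,0],[0,0,0,0,0,0]]]' | grep -E "pos|contact"
python3 -m jog '[[[0,0,0.002,0,0,0],[0,0,0.002,0,0,0],[0,0,0,0,0,0]]]' | grep -E "pos|contact"
```

```text
tool_pos: [0.5552, -0.0119, 0.198]
contact_force: [1.2, -0.3, -0.0]
tool_pos: [0.5551, -0.0121, 0.1946]
contact_force: [0.4, -0.1, -0.1]
tool_pos: [0.5548, -0.012, 0.1899]
contact_force: [-0.0, -0.5, 0.1]
```

```bash
python3 -m jog '[[[0,0,0.002,0,0,0],[0,0,0.001,0,0,0],[0,0,0,0,0,0]]]' | grep -E "pos|contact"
python3 -m jog '[[[0,0,0.001,0,0,0],[0,0,0.001,0,0,0],[0,0,0,0,0,0]]]' | grep -E "pos|contact"
```

```text
tool_pos: [0.5554, -0.0124, 0.1881]
contact_force: [-1.4, 0.1, 8.0]
tool_pos: [0.5561, -0.0129, 0.1879]
contact_force: [-4.8, -2.1, 20.3]
```

Bar top found by touch at z≈0.188 m = seated height. Now cage the bar and swing it down away from the hood.

```bash
python3 -m jog '[[[0,0,-0.015,0,0,0],[0,0,-0.015,0,0,0],[0,0,0,0,0,0],[0,0,0,0,0,0],[0,0,0.015,0,0,0],[0,0,0.015,0,0,0],[0,0,0.017,0,0,0],[0,0,0,0,0,0]]]' 0.034 5| grep -E "pos|contact|opening"
python3 -m jog '[[[0,0.008,0,0,0,0],[0,0.0144,0.0014,0,0,0],[0,0.0144,0.0015,0,0,0],[0,0.0139,0.004,0,0,0],[0,0.0138,0.0045,0,0,0],[0,0.0127,0.0065,0,0,0],[0,0.0127,0.0074,0,0,0],[0,0.0112,0.009,0,0,0],[0,0.011,0.0097,0,0,0]]]' | grep -E "pos|contact"
python3 -m jog '[[[0,0.0095,0.011,0,0,0],[0,0.0085,0.0117,0,0,0],[0,0.0065,0.0125,0,0,0],[0,0.0055,0.0133,0,0,0],[0,0.004,0.0135,0,0,0],[0,0.003,0.0144,0,0,0],[0,0,0.013,0,0,0],[0,-0.006,0.010,0,0,0],[0,0,0,0,0,0],[0,0,0,0,0,0]]]' | grep -E "pos|contact"
```

```text
tool_pos: [0.5534, -0.0121, 0.1659]
contact_force: [0.0, -0.0, 0.7]
opening: 0.388
tool_pos: [0.5913, -0.1187, 0.1234]
contact_force: [-0.4, -0.5, 0.4]
tool_pos: [0.6017, -0.1471, 0.0251]
contact_force: [-0.8, 0.1, 0.1]
```

```bash
python3 -m jog '[[[0,0,0,0,0,0],[0,0,0,0,0,0],[0,0,0,0,0,0]]]' 0 5| grep -E "pos|contact|opening"
python3 -m jog '[[[0,0,0,0,0,0],[0,0,0,0,0,0],[0,-0.0018,-0.0003,0.153,0,0],[0,-0.0018,-0.0003,0.153,0,0],[0,-0.0018,-0.0003,0.153,0,0],[0,-0.0018,-0.0003,0.153,0,0],[0,0,0,0,0,0],[0,0,0,0,0,0]]]' 0.024 | grep -E "pos|contact|opening|rot"
python3 - <<'E'
from h import *
s,M=st();print(np.round(s["q"],2))
w=snap("wrist","w12");t=snap("top","t12");snap("scene","s12")
for n,d in(("t",t),):
    g=cv2.cvtColor(d["frame"],cv2.COLOR_RGB2GRAY);_,m=cv2.threshold(g,140,255,0)
    for c in cv2.findContours(m,0,2)[0]:
        if 400<cv2.contourArea(c)<9000: print(n,cv2.contourArea(c),cv2.approxPolyDP(c,2,True).reshape(-1,2).tolist(), cv2.minAreaRect(c))
E
```

```text
tool_pos: [0.6017, -0.1477, 0.0251]
contact_force: [0.3, -0.3, 0.8]
opening: 0.13
tool_pos: [0.5992, -0.1397, 0.0279]
eef_rot: [0.941, 0.157, -0.048, -0.297]
contact_force: [0.4, 0.8, 0.4]
opening: 0.273
t22.68 pos [ 0.5992 -0.1397  0.0279] yaw_y -71.0 tz [-0.184  0.543 -0.819] F [0.4 0.8 0.4] op 24.1mm ff 0.0
[ 0.64  1.22 -0.57  1.29  0.06  1.09 -0.97]
t 3009.0 [[311, 182], [307, 221], [380, 229], [372, 194], [361, 174], [340, 182], [334, 174]] ((346.1036376953125, 199.06707763671875), (73.9891357421875, 53.11757278442383), 6.34019136428833)
t 1258.5 [[276, 169], [270, 172], [264, 170], [231, 183], [242, 215], [276, 202], [267, 176]] ((258.3082275390625, 190.82192993164062), (34.99530029296875, 48.45503234863281), 69.44395446777344)
t 2544.5 [[143, 157], [100, 166], [110, 218], [160, 208], [161, 204], [170, 205], [154, 203], [146, 160]] ((133.95294189453125, 186.28823852539062), (54.774932861328125, 62.692893981933594), 77.47119140625)
t 559.0 [[28, 134], [18, 172], [14, 217], [22, 182], [31, 190], [46, 189], [49, 184], [45, 177], [24, 177]] ((33.425743103027344, 176.74258422851562)
[... 961 characters left out ...]
83008)
t 538.5 [[120, 18], [120, 24], [198, 30], [198, 25], [192, 23]] ((158.94580078125, 24.639476776123047), (78.7347183227539, 8.849634170532227), 4.844000339508057)
t 2251.5 [[407, 0], [406, 13], [409, 23], [510, 21], [511, 25], [511, 0]] ((458.5, 12.5), (25.0, 105.0), 90.0)
t 5981.0 [[0, 0], [0, 29], [10, 35], [20, 35], [22, 15], [106, 16], [117, 13], [176, 12], [238, 14], [241, 8], [250, 7], [252, 13], [257, 14], [261, 11], [315, 11], [312, 31], [304, 39], [303, 59], [308, 63], [316, 62], [324, 47], [328, 57], [359, 50], [367, 36], [365, 28], [360, 27], [329, 34], [326, 43], [322, 36], [318, 42], [314, 42], [310, 36], [318, 31], [317, 25], [326, 0]] ((183.5, 31.5), (63.0, 367.0), 90.0)
```

```bash
cat > fit.py <<'E'
from h import *
from scipy.optimize import minimize
from scipy.ndimage import map_coordinates
def grad(d):
    g=cv2.GaussianBlur(cv2.cvtColor(d["frame"],cv2.COLOR_RGB2GRAY).astype(np.float32),(0,0),1.0)
    return np.hypot(cv2.Sobel(g,cv2.CV_32F,1,0),cv2.Sobel(g,cv2.CV_32F,0,1))
def rect(p,l,w,z,n=40,edges=(0,1,2,3)):
    c=np.array([[l/2,w/2],[l/2,-w/2],[-l/2,-w/2],[-l/2,w/2]]);u=np.linspace(0.03,.97,n)[:,None]
    P=np.vstack([c[i]+u*(c[(i+1)%4]-c[i]) for i in edges]);a=p[2];Rm=np.array([[np.cos(a),-np.sin(a)],[np.sin(a),np.cos(a)]])
    return np.c_[P@Rm.T+p[:2],np.full(len(P),z)]
def fit(ds,p0,shapes):
    G=[(d,grad(d)) for d in ds]
    def f(p): return -sum(np.mean(map_coordinates(np.minimum(g,400),proj(d,rect(p,*sh)).T[::-1],order=1)) for d,g in G for sh in shapes)
    best=min((minimize(f,np.array(p0)+[dx,dy,da],method="Nelder-Mead",options=dict(initial_simplex=np.array(p0)+[dx,dy,da]+np.array([[0,0,0],[.006,0,0],[0,.006,0],[0,0,.04]]))) for dx in(-.008,0,.008) for dy in(-.008,0,.008) for da in (-.04,.04)),key=lambda r:r.fun)
    return best.x,best.fun
E
python3 - <<'E'
from fit import *
s,t=ld("scene0"),ld("top0")
for n,ds in(("top",[t]),("scene",[s]),("both",[s,t])):
    x,v=fit(ds,[.573,.388,np.radians(102)],[(.144,.170,.12)]);print(n,x[:2].round(4),np.degrees(x[2]).round(2),v)
w=ld("w12")
x[2];c=rect(x,.144,.17,.12,2);print(proj(w,c).round(0).tolist())
print("tray old",fit([s,t],[.555,-.012,np.radians(109.3)],[(.13,.12,.01)]))
E
```

```text
top [0.5748 0.3886] 101.43 -372.7376403808594
scene [0.5728 0.3902] 101.52 -272.038330078125
both [0.5743 0.389 ] 101.5 -638.0081787109375
[[-127.0, 110.0], [-154.0, -17.0], [-155.0, -22.0], [-150.0, -39.0], [-149.0, -35.0], [-115.0, 125.0], [-114.0, 129.0], [-125.0, 114.0]]
tray old (array([ 0.55340244, -0.01028854,  1.90108917]), np.float64(-646.927001953125))
```

Bar is held in the cage (closed opening 11.4 mm). Hood: (0.574, 0.389), axis 101.5°. Now grip firmly and plan the slide.

```bash
python3 -m jog '[[[0,0,0,0,0,0],[0,0,0,0,0,0],[0,0,0,0,0,0],[0,0,-0.001,0,0,0],[0,0,0,0,0,0]]]' 0 50| grep -E "pos|contact|opening"
cat > plan.py <<'E'
from h import *
import sys
from scipy.interpolate import PchipInterpolator
H=np.array([.5743,.389]);A=np.radians(101.5);d=np.array([np.cos(A),np.sin(A)]);l=np.array([np.sin(A),-np.cos(A)])
def plan(wp,n,gap=.012,z=.038,yaw_off=0.):
    "wp: tray centre (along,lat mm, phi deg cw from lane); starts at present pose"
    s,M=st();p=s["tool_pos"];B=p-gap*M[:,2]
    ty=np.arctan2(M[1,1],M[0,1]);phi0=A-(ty+np.pi)-yaw_off
    h=np.cos(phi0)*d+np.sin(phi0)*l;C=B[:2]+.145*h-H
    P0=[C@d*1e3,C@l*1e3,np.degrees(phi0)];print("tray est",np.round(P0,1),"bar z",B[2].round(4))
    W=np.array([P0]+wp);k=PchipInterpolator(np.r_[0,np.cumsum(np.hypot(*np.diff(W[:,:2],axis=0).T))],W)
    T0=M;c=p;L=k.x[-1];out=[]
    for i in range(1,n+1):
        a,b,f=k(L*i/n);f=np.radians(f);h=np.cos(f)*d+np.sin(f)*l
        bar=np.r_[H+(a*d+b*l)/1e3-.145*h,B[2]+(z-B[2])*i/n]
        T1=R.from_euler("z",-(f-phi0)).as_matrix()@M;q=bar+gap*T1[:,2]
        out.append(np.r_[T0.T@(q-c),R.from_matrix(T0.T@T1).as_rotvec()]);T0,c=T1,q
    print("["+",".join("["+",".join("%g"%v for v in np.round(r,4))+"]" for r in out)+"]")
E
python3 -c "
from plan import *
plan([[-340,-85,15],[-290,-60,22],[-240,-27,18],[-205,-9,8],[-178,0,0]],24)"
```

```text
tool_pos: [0.5991, -0.1412, 0.0283]
contact_force: [-0.4, 2.0, -0.1]
opening: 0.123
t23.45 pos [ 0.5991 -0.1412  0.0283] yaw_y -71.1 tz [-0.184  0.545 -0.818] F [-0.4  2.  -0.1] op 10.8mm ff 50.0
tray est [-387.5  -99.1   -7.4] bar z 0.0381
[[-0.0104,-0.0081,0.0057,-0.0002,0.0576,0.0818],[-0.01,-0.0081,0.0057,-0.0002,0.0533,0.0757],[-0.009,-0.0081,0.0057,-0.0001,0.0467,0.0665],[-0.0075,-0.0081,0.0057,-0.0001,0.038,0.054],[-0.0052,-0.0079,0.0056,-0.0001,0.027,0.0383],[-0.0034,-0.0079,0.0055,-0.0001,0.019,0.027],[-0.0029,-0.0079,0.0056,-0.0001,0.0174,0.0248],[-0.0022,-0.0079,0.0056,-0,0.015,0.0213],[-0.0014,-0.0079,0.0056,-0,0.0116,0.0165],[-0.0004,-0.0079,0.0056,-0,0.0073,0.0103],[0.0008,-0.0079,0.0055,-0,0.0021,0.003],[0.002,-0.0078,0.0055,0,-0.0017,-0.0025],[0.003,-0.0078,0.0055,0,-0.0042,-0.006],[0.0038,-0.0078,0.0055,0,-0.0063,-0.0089],[0.0043,-0.0077,0.0055,0,-0.008,-0.0114],[0.0046,-0.0077,0.0055,0,-0.0094,-0.0133],[0.0046,-0.0078,0.0055,0,-0.0104,-0.0147],[0.0059,-0.0078,0.0055,0,-0.0164,-0.0233],[0.0081,-0.0079,0.0056,0.0001,-0.025,-0.0356],[0.0091,-0.0079,0.0056,0.0001,-0.029,-0.0413],[0.009,-0.0079,0.0055,0.0001,-0.0284,-0.0403],[0.0085,-0.0078,0.0055,0.0001,-0.0266,-0.0378],[0.0088,-0.0079,0.0056,0.0001,-0.0274,-0.039],[0.009,-0.0079,0.0056,0.0001,-0.0282,-0.0401]]
```

```bash
python3 -m jog '[[[-0.0052,-0.0041,0.0028,0,0.0288,0.0409],[-0.0052,-0.004,0.0029,0,0.0288,0.0409],[-0.01,-0.0081,0.0057,-0.0002,0.0533,0.0757],[-0.009,-0.0081,0.0057,-0.0001,0.0467,0.0665],[-0.0075,-0.0081,0.0057,-0.0001,0.038,0.054],[-0.0052,-0.0079,0.0056,-0.0001,0.027,0.0383],[-0.0034,-0.0079,0.0055,-0.0001,0.019,0.027],[-0.0029,-0.0079,0.0056,-0.0001,0.0174,0.0248],[0,0,0,0,0,0],[0,0,0,0,0,0]]]' | grep -E "pos|contact|opening"
python3 - <<'E'
from fit import *
from plan import *
plan([[-290,-60,22],[-240,-27,18],[-205,-9,8],[-178,0,0]],17)
s,t=snap("scene","s13"),snap("top","t13")
for ds in([s],[t],[s,t]):
    x,v=fit(ds,[.560,.052,np.radians(85)],[(.13,.12,.01)]);c=x[:2]-H;print("tray cam",c@d*1e3,c@l*1e3,101.5-np.degrees(x[2]),v)
E
```

```text
tool_pos: [0.5465, -0.0824, 0.0278]
contact_force: [-1.1, -5.3, 3.9]
opening: 0.12
t24.70 pos [ 0.5465 -0.0824  0.0278] yaw_y -96.9 tz [ 0.073  0.568 -0.82 ] F [-1.1 -5.3  3.9] op 10.6mm ff 50.0
tray est [-325.4  -77.6   18.4] bar z 0.0376
[[-0.0024,-0.0081,0.0056,-0.0001,0.0139,0.02],[-0.0017,-0.0081,0.0056,-0.0001,0.0112,0.0161],[-0.0008,-0.008,0.0056,-0,0.0075,0.0108],[0.0005,-0.008,0.0056,-0,0.0028,0.004],[0.0019,-0.0079,0.0055,0,-0.0013,-0.0019],[0.0029,-0.0079,0.0055,0,-0.0039,-0.0056],[0.0038,-0.0079,0.0055,0,-0.0061,-0.0087],[0.0043,-0.0079,0.0055,0,-0.0079,-0.0113],[0.0046,-0.0079,0.0055,0,-0.0093,-0.0133],[0.0046,-0.0079,0.0055,0.0001,-0.0104,-0.0148],[0.0057,-0.0079,0.0055,0.0001,-0.0156,-0.0224],[0.0081,-0.008,0.0056,0.0001,-0.0248,-0.0354],[0.0092,-0.008,0.0056,0.0001,-0.0291,-0.0417],[0.0091,-0.008,0.0056,0.0001,-0.0287,-0.0411],[0.0086,-0.008,0.0056,0.0001,-0.0268,-0.0383],[0.0089,-0.008,0.0056,0.0001,-0.0276,-0.0396],[0.0091,-0.008,0.0056,0.0001,-0.0284,-0.0407]]
tray cam -321.89192649096924 -81.85127868974713 15.569455457073914 -207.3837127685547
tray cam -325.1729017318419 -79.29342193166958 16.75525856963128 -370.6063537597656
tray cam -324.54315232008685 -80.0556143936393 16.275276240049863 -566.701171875
```

The tray follows well. Continue.

```bash
python3 -m jog '[[[-0.0024,-0.0081,0.0056,0,0.0139,0.02],[-0.0017,-0.0081,0.0056,0,0.0112,0.0161],[-0.0008,-0.008,0.0056,0,0.0075,0.0108],[0.0005,-0.008,0.0056,0,0.0028,0.004],[0.0019,-0.0079,0.0055,0,-0.0013,-0.0019],[0.0029,-0.0079,0.0055,0,-0.0039,-0.0056],[0.0038,-0.0079,0.0055,0,-0.0061,-0.0087],[0.0043,-0.0079,0.0055,0,-0.0079,-0.0113],[0.0046,-0.0079,0.0055,0,-0.0093,-0.0133],[0.0046,-0.0079,0.0055,0,-0.0104,-0.0148],[0,0,0,0,0,0]]]' | grep -E "contact|opening"
python3 - <<'E'
from fit import *
from plan import *
plan([[-205,-8,9],[-180,0,0]],8)
s,t=snap("scene","s14"),snap("top","t14")
x0=np.array([-240,-27,18.]);c=H+(x0[0]*d+x0[1]*l)/1e3
for ds in([s],[t],[s,t]):
    x,v=fit(ds,[*c,np.radians(101.5-17)],[(.13,.12,.01)]);e=x[:2]-H;print("tray cam",e@d*1e3,e@l*1e3,101.5-np.degrees(x[2]),v)
E
```

```text
contact_force: [-0.5, -0.8, -1.5]
opening: 0.12
t26.18 pos [0.5799 0.0125 0.0284] yaw_y -96.5 tz [ 0.069  0.57  -0.818] F [-0.5 -0.8 -1.5] op 10.6mm ff 50.1
tray est [-238.6  -27.    18. ] bar z 0.0382
[[0.006,-0.0065,0.0046,0.0001,-0.0149,-0.0213],[0.0064,-0.0065,0.0046,0.0001,-0.0174,-0.0248],[0.0067,-0.0065,0.0046,0.0001,-0.0195,-0.0277],[0.0069,-0.0065,0.0046,0.0001,-0.0212,-0.0302],[0.0071,-0.0065,0.0046,0.0001,-0.0226,-0.0322],[0.0078,-0.0066,0.0047,0.0001,-0.0255,-0.0364],[0.0085,-0.0067,0.0047,0.0002,-0.0285,-0.0406],[0.009,-0.0067,0.0048,0.0002,-0.0307,-0.0437]]
tray cam -236.1382423258957 -31.5915794987674 15.25879739957547 -210.19979858398438
tray cam -238.3667306605841 -31.331943506200563 16.07671476466443 -368.4014892578125
tray cam -237.6818753049023 -31.270841568828498 15.616529798939226 -573.9119873046875
```

```bash
python3 -m jog '[[[0.006,-0.0065,0.0046,0,-0.0149,-0.0213],[0.0066,-0.0065,0.0046,0,-0.0174,-0.0248],[0.007,-0.0065,0.0046,0,-0.0195,-0.0277],[0.0072,-0.0065,0.0046,0,-0.0212,-0.0302],[0.0074,-0.0065,0.0046,0,-0.0226,-0.0322],[0.0082,-0.0066,0.0047,0,-0.0255,-0.0364],[0.0089,-0.0067,0.0047,0,-0.0285,-0.0406],[0.0094,-0.0067,0.0048,0,-0.0307,-0.0437],[0,0,0,0,0,0]]]' | grep -E "contact|opening"
python3 - <<'E'
from fit import *
from plan import *
plan([[-150,0,0],[-90,0,0]],8)
s,t=snap("scene","s15"),snap("top","t15")
x0=np.array([-180,0,0.]);c=H+(x0[0]*d+x0[1]*l)/1e3
for ds in([s],[t],[s,t]):
    x,v=fit(ds,[*c,np.radians(101.5-0)],[(.13,.12,.01)]);e=x[:2]-H;print("tray cam",e@d*1e3,e@l*1e3,101.5-np.degrees(x[2]),v)
E
```

```text
contact_force: [-6.5, -8.2, 5.4]
opening: 0.116
t27.40 pos [0.6369 0.0746 0.0273] yaw_y -78.8 tz [-0.117  0.56  -0.82 ] F [-6.5 -8.2  5.4] op 10.3mm ff 50.0
tray est [-182.5   -0.4    0.3] bar z 0.0372
[[0.0006,-0.0095,0.0065,-0,-0.0016,-0.0023],[0.0005,-0.0095,0.0065,-0,-0.0013,-0.0018],[0.0002,-0.0095,0.0065,-0,-0.0004,-0.0006],[0,-0.0095,0.0065,0,0,0],[0,-0.0095,0.0065,0,0,0],[0,-0.0095,0.0065,0,0,0],[0,-0.0095,0.0065,0,0,0],[0,-0.0095,0.0065,0,0,0]]
tray cam -204.94293029588204 -6.7183554452819445 -1.418591690025707 -229.13552856445312
tray cam -184.64139880215518 -4.533951295719224 -0.22639288590673345 -375.72332763671875
tray cam -185.08844919188348 -5.995042788337354 -0.3118470536736595 -542.8156127929688
```

```bash
python3 -m jog '[[[0.001,-0.0095,0.006,0,0,0],[0.001,-0.0095,0.006,0,0,0],[0.001,-0.0095,0.0065,0,0,0],[0.001,-0.0095,0.0065,0,0,0],[0.0005,-0.0095,0.0065,0,0,0],[0,0,0,0,0,0]]]' | grep -E "contact|opening"
python3 - <<'E'
from fit import *
from plan import *
plan([[-60,0,0],[0,0,0]],12)
s,t=snap("scene","s16"),snap("top","t16")
x0=np.array([-125,0,0.]);c=H+(x0[0]*d+x0[1]*l)/1e3
for ds in([t],[s,t]):
    x,v=fit(ds,[*c,np.radians(101.5-0)],[(.13,.12,.01)]);e=x[:2]-H;print("tray cam",e@d*1e3,e@l*1e3,101.5-np.degrees(x[2]),v)
E
```

```text
contact_force: [-0.8, 1.3, -2.0]
opening: 0.121
t28.25 pos [0.6319 0.137  0.0306] yaw_y -78.5 tz [-0.113  0.565 -0.817] F [-0.8  1.3 -2. ] op 10.7mm ff 50.0
tray est [-120.3    6.1   -0. ] bar z 0.0404
[[-0.0015,-0.008,0.0059,-0,0.0001,0.0001],[-0.0015,-0.008,0.0059,-0,0.0001,0.0001],[-0.0013,-0.0081,0.0059,-0,0.0001,0.0001],[-0.001,-0.0081,0.0059,-0,0.0001,0.0001],[-0.0007,-0.0081,0.0059,-0,0,0.0001],[-0.0003,-0.0081,0.0059,-0,0,0],[-0,-0.0081,0.0059,-0,0,0],[-0,-0.0081,0.006,0,0,0],[-0,-0.0081,0.006,0,0,0],[-0,-0.0081,0.006,0,0,0],[-0,-0.0081,0.006,0,0,0],[-0,-0.0081,0.006,0,0,0]]
tray cam -125.8352997404841 2.8871065568964602 -1.436853886378131 -317.52984619140625
tray cam -127.0969514253344 2.5415787923140094 -0.5151113273893628 -463.1063537597656
```

```bash
python3 -m jog '[[[-0.001,-0.008,0.006,0,0,0],[-0.001,-0.008,0.006,0,0,0],[-0.0005,-0.008,0.006,0,0,0],[0,-0.008,0.0058,0,0,0],[0,-0.008,0.0058,0,0,0],[0,-0.008,0.0058,0,0,0],[0,0,0,0,0,0]]]' | grep -E "contact|opening"
python3 - <<'E'
from plan import *
plan([[-30,3,0],[3,3,0]],6)
E
```

```text
contact_force: [0.5, 2.0, -1.5]
opening: 0.118
t29.23 pos [0.6176 0.1948 0.0291] yaw_y -78.5 tz [-0.113  0.565 -0.817] F [ 0.5  2.  -1.5] op 10.4mm ff 50.0
tray est [-60.9   3.6  -0. ] bar z 0.039
[[-0.0003,-0.0086,0.0063,-0,0.0001,0.0001],[-0.0003,-0.0086,0.0063,-0,0.0001,0.0001],[-0.0001,-0.0086,0.0063,-0,0,0],[-0,-0.0086,0.0063,0,0,0],[-0,-0.0086,0.0063,0,0,0],[-0,-0.0086,0.0063,0,0,0]]
```

```bash
python3 -m jog '[[[-0.0002,-0.0082,0.0059,0,0,0],[-0.0002,-0.0082,0.0059,0,0,0],[0,-0.0082,0.0059,0,0,0],[0,-0.0082,0.0059,0,0,0],[0,-0.0082,0.0059,0,0,0],[0,0,0,0,0,0]]]' | grep -E "pos|contact|opening"
python3 -m jog '[[[0,-0.0041,0.0029,0,0,0],[0,-0.0033,0.0023,0,0,0],[0,0,0,0,0,0]]]' | grep -E "pos|contact|opening"
python3 -c "
from plan import *
plan([[3,3,0]],1)"
```

```text
tool_pos: [0.6084, 0.2426, 0.0284]
contact_force: [0.8, -0.1, 0.9]
opening: 0.112
tool_pos: [0.6076, 0.2495, 0.028]
contact_force: [2.4, -6.0, 3.0]
opening: 0.119
t30.35 pos [0.6076 0.2495 0.028 ] yaw_y -78.6 tz [-0.109  0.563 -0.819] F [ 2.4 -6.   3. ] op 10.5mm ff 50.0
tray est [-5.2  5.   0.1] bar z 0.0379
[[-0.0018,-0.0068,0.0046,0,-0.0013,-0.0018]]
```

```bash
for i in 1; do python3 -m jog '[[[0,-0.0025,0.0017,0,0,0],[0,-0.0025,0.0017,0,0,0],[0,0,0,0,0,0]]]' | grep -E "pos|contact"
python3 -m jog '[[[0,-0.0016,0.0011,0,0,0],[0,-0.0016,0.0011,0,0,0],[0,0,0,0,0,0]]]' | grep -E "pos|contact"
done
```

```text
tool_pos: [0.6064, 0.2552, 0.028]
contact_force: [2.6, -5.8, 2.8]
tool_pos: [0.6063, 0.2569, 0.0279]
contact_force: [1.5, -11.0, 5.9]
```

```bash
python3 -m jog '[[[0,-0.0016,0.0011,0,0,0],[0,0,0,0,0,0]]]' | grep -E "pos|contact"
python3 -m jog '[[[0,-0.0016,0.0011,0,0,0],[0,-0.001,0.0007,0,0,0],[0,0,0,0,0,0]]]' | grep -E "pos|contact"
```

```text
tool_pos: [0.6064, 0.257, 0.0276]
contact_force: [0.1, -16.2, 10.7]
tool_pos: [0.6065, 0.257, 0.0273]
contact_force: [0.1, -23.8, 15.6]
```

Firm stop at the expected home position. Relieve, release, retreat along the tool axis.

```bash
python3 -m jog '[[[0,0.0025,-0.0022,0,0,0],[0,0.001,-0.0015,0,0,0],[0,0,0,0,0,0]]]' | grep -E "pos|contact"
python3 -m jog '[[[0,0,0,0,0,0],[0,0,0,0,0,0],[0,0,0,0,0,0]]]' 0.03 | grep -E "pos|contact|opening"
python3 -m jog '[[[0,0,-0.01,0,0,0],[0,0,-0.015,0,0,0],[0,0,-0.02,0,0,0],[0,0,-0.03,0,0,0],[0,0,-0.03,0,0,0],[0,0,-0.03,0,0,0],[0,0,0,0,0,0]]]' | grep -E "pos|contact"
python3 - <<'E'
from plan import *
s,M=st();w=snap("wrist","w20");t=snap("top","t20");sc=snap("scene","s20")
B=lambda a,b,z:np.r_[H+(a*d+b*l)/1e3,z]
for z in(.037,.06):print(z,[proj(w,B(a,b,z)).round(0).tolist() for a,b in((-143,-48),(-143,48),(-73,-48),(-73,48))])
g=cv2.cvtColor(w["frame"],cv2.COLOR_RGB2GRAY);t0=ld("top0")
# bystanders unchanged?
for n,p in(("beaker",(.724,.282,.03)),("bottle",(.497,.204,.06)),("cyl",(.728,-.263,.05))):
  for a,b in((ld("scene0"),sc),(t0,t)):
    u,v=proj(a,p)[0].astype(int);f=lambda d:cv2.cvtColor(d["frame"],6).astype(int)[v-12:v+13,u-12:u+13];print(n,np.abs(f(a)-f(b)).mean().round(1),end=" ")
E
```

```text
tool_pos: [0.6063, 0.2569, 0.0281]
contact_force: [1.2, -8.8, 2.9]
tool_pos: [0.6039, 0.2614, 0.0293]
contact_force: [1.0, -0.6, -0.7]
opening: 0.336
tool_pos: [0.6222, 0.1818, 0.1421]
contact_force: [-0.2, 0.2, -0.4]
t33.35 pos [0.6222 0.1818 0.1421] yaw_y -78.6 tz [-0.104  0.563 -0.82 ] F [-0.2  0.2 -0.4] op 30.2mm ff 0.0
0.037 [[[259.0, 242.0]], [[259.0, 143.0]], [[206.0, 227.0]], [[202.0, 139.0]]]
0.06 [[[245.0, 251.0]], [[243.0, 145.0]], [[191.0, 234.0]], [[185.0, 141.0]]]
beaker 5.2 beaker 9.4 bottle 5.9 bottle 6.0 cyl 5.7 cyl 11.8
```

Run:
```python
from plan import *
w=ld("w20");g=cv2.cvtColor(w["frame"],cv2.COLOR_RGB2GRAY)
for r in (160,190,220,238,245):print(r,g[r,180:290:2].tolist())
for n,p in(("beaker",(.724,.282,.03)),("bottle",(.497,.204,.06)),("cyl",(.728,-.263,.05))):
  for a,b in((ld("scene0"),ld("s20")),(ld("top0"),ld("t20"))):
    u,v=proj(a,p)[0].astype(int);T=a["frame"][v-14:v+15,u-14:u+15];S=b["frame"][v-24:v+25,u-24:u+25]
    r=cv2.matchTemplate(S,T,cv2.TM_CCOEFF_NORMED);_,m,_,loc=cv2.minMaxLoc(r);print(n,round(m,2),np.array(loc)-10)
```

```text
160 [139, 125, 126, 125, 154, 162, 163, 163, 162, 161, 159, 127, 165, 145, 137, 135, 149, 166, 141, 138, 56, 20, 22, 20, 20, 31, 32, 31, 31, 32, 33, 32, 31, 32, 32, 31, 38, 46, 54, 46, 35, 27, 30, 32, 32, 31, 20, 19, 21, 21, 21, 31, 31, 32, 32]
190 [94, 142, 125, 128, 127, 155, 160, 160, 155, 157, 159, 142, 132, 173, 137, 137, 137, 163, 145, 141, 124, 23, 33, 31, 33, 32, 31, 31, 31, 31, 31, 32, 32, 31, 31, 31, 39, 48, 53, 43, 34, 25, 30, 31, 32, 23, 20, 21, 21, 20, 24, 32, 32, 32, 31]
220 [88, 92, 145, 128, 128, 118, 116, 117, 127, 127, 128, 128, 127, 133, 145, 153, 160, 162, 170, 139, 138, 53, 31, 32, 32, 32, 32, 31, 31, 32, 32, 31, 32, 32, 33, 32, 40, 51, 52, 44, 31, 25, 31, 32, 31, 31, 32, 33, 33, 22, 20, 21, 22, 21, 28]
238 [24, 23, 47, 134, 144, 150, 149, 122, 38, 32, 31, 31, 31, 31, 28, 27, 27, 26, 27, 27, 27, 26, 26, 100, 125, 123, 122, 119, 81, 56, 93, 169, 200, 203, 190, 153, 47, 47, 28, 27, 25, 22, 31, 33, 33, 31, 34, 24, 23, 21, 22, 23, 35, 28, 28]
245 [23, 47, 95, 139, 138, 80, 32, 32, 31, 31, 31, 30, 30, 28, 26, 28, 26, 27, 28, 27, 27, 26, 25, 32, 134, 232, 214, 146, 125, 123, 123, 127, 60, 32, 32, 32, 32, 32, 32, 32, 31, 33, 32, 32, 32, 21, 21, 21, 20, 21, 21, 22, 36, 36, 27]
beaker 0.99 [0 0]
beaker 0.99 [0 0]
bottle 0.95 [0 0]
bottle 0.97 [-1 -1]
cyl 0.95 [0 0]
cyl 1.0 [0 0]
```

Run:
```python
from plan import *
w=ld("w20")
for p,z in(((219.3,160),.01),((221,190),.01),((221.6,220),.01),((256.5,160),.037),((256.5,220),.037),((226,238),.014)):
    X=onz(w,p,z)[:2]-H;print(p,np.round([X@d*1e3,X@l*1e3],1))
print([proj(w,np.r_[H+(a*d+b*l)/1e3,.01]).round(1).tolist() for a,b in((-64,40),(-64,0),(-64,-40))])
```

```text
(219.3, 160) [-71.6  22.8]
(221, 190) [-72.7 -11.5]
(221.6, 220) [-72.1 -48. ]
(256.5, 160) [-140.5   32.4]
(256.5, 220) [-140.5  -25.5]
(226, 238) [-81.5 -67.1]
[[[213.7, 144.1]], [[214.9, 179.2]], [[216.2, 212.2]]]
```

The rear wall's foot (column ≈221, against 220 predicted for home) and the bar (−141 mm along the lane) match the tray being home. The bystanders have not moved, so I hand in.

```bash
python3 -c "
from plant import *
print(finish_job())"
```

```text
the job is handed in; nothing more can be done
None
```

I handed the job in at about 33 s: the rack is in the tray seat with its handle flat away from the hood, and the tray was pushed to a firm stop at its home position. The handle is released and the glassware has not moved; the final checks came from measurements only, because all 10 picture views were used. On the first lowering the rack landed on a seat rib with about 38 N at the wrist; I lifted, levelled and reseated it.

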